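Clamp the valve test board in the board holder

ROBOT

A 7-joint arm with a two-finger parallel gripper is mounted at the origin on the work surface. World frame = base frame: x ahead of the robot, y to its left, z up, the work surface at z = 0. Lengths are in m, angles in rad, forces in N, time in s.
With the tool pointing down it reaches from about 0.425 to 0.925 m from the base axis. Payload 6.8 kg.
Tool frame: the origin (TCP) lies at the very end of the fingers, on their centre line; the grasp point (between the pads) lies 19 mm behind it (r.grip_depth is the distance from the TCP to the grasp point, in m); z points along the fingers, y is the direction in which the jaws open and shut (so a half turn about z gives the same grasp; the last joint's range is limited). The gripper opens to 85 mm and grips with 20 to 120 N. Pads are 22 mm wide; open, the fingers measure 114 mm over their backs; the gripper's body (76 mm by 85 mm) begins 54 mm behind the grasp point. The pads swing forward as they close: fully open they stand 13 mm farther back than shut.
Start: joints at [-1.408, 0.477, 0.022, 1.555, -0.011, 1.109, -0.083], TCP at [0.181, 0.65, 0.192] pointing down, gripper open.
Joint ranges: [-2.96, 2.96], [-0.34, 2.1], [-1.41, 1.46], [0.24, 2.44], [-1.37, 4.51], [0.17, 1.92], [-2.96, 2.96]. Speed limits (rad/s): [2.39, 2.39, 3.14, 3.14, 3.14, 3.14, 3.14].

INTERFACE

Orientations are given as a rotation vector (axis times angle).
In Python, from bench import status, eyes, workorder, spotter, r gives the robot as it stands.
- The arm moves only by the tool drive_tool, never from a script. Its argument "commands" is a list of rows, each an object of numbers: "rx", "ry", "rz": the turn, a rotation vector about the world's x, y, z normalised to -1 to 1, where 1 is 8 degrees; "tx", "ty", "tz": the shift along the world's x, y, z normalised to -1 to 1, where 1 is 20 mm; "grip": the closure, from -1 (fully open) to 1 (shut). A call has 1 to 10 rows; each row shifts and turns the commanded pose from where the row before left it; what a row does not reach is not made up. A row lasts 1/8 s, in which the tool goes at most 62.5 mm and 10.7 degrees, less where a joint would pass 70% of its speed; a pose out of reach is approached as far as the arm can. A call with a number of a shift or a turn outside -1 to 1 is refused whole. A call with a gripper value outside its range is refused whole. The fingers move at their own pace and stop on an object; "grip_force" is the grip in N (left out, the last holds). Time passes only in rows, so rows that do not move let the fingers close. It gives the time, the measured TCP pose, the force and the opening at its end, in the units of the state.
- status.get_obs(): the state, without advancing time (a new reading comes with each control period).
- eyes.grab_frame(name): name is "scene" or "side" or "wrist"; returns a dict with "frame" (400x640x3 uint8, blue, green, red), "range_z" (400x640 float32, m along the optical axis (not along the pixel's ray), 0 where there is no reading), "fx", "fy", "cx", "cy" (pixels), "T" (4x4, takes a point from camera to world coordinates); the wrist camera has in their place "T_tool_cam" (4x4, takes a point from camera to tool coordinates, whose origin is the TCP and whose axes are the flange's). Camera axes: x right, y down, z forward; pixel columns grow to the right and rows downward; lengths in m; the calibration is good to about 2 mm. A picture is of the moment at which its call begins: read the wrist's pose just before it.
- workorder.hand_in(): hands the job in, once; it reports no verdict.
Trained networks look in the newest picture that a camera, given by its name, has taken for a name from the list of things; names that differ only in an ending like _2 or _b are one class to them, and where a whole thing is asked for, a point or a joint stands for the part that bears it (a point fixed in the world has none). Each returns a list of dicts, best first, with "confidence" (0 to 1); they miss things now and then, are a little off and sometimes report something else, mostly with a low value. They report only what shows in the picture. A call takes as long as a camera call. They do not tell look-alikes from the thing itself.
- spotter.boxes_of(camera, target): "position" ([column, row] as shares, 0 to 1, of the picture: columns of its width, rows of its height, amid what is visible of it).
- spotter.masks_of(camera, target): "mask" (400x640 bool, what is visible of it) and "position" ([column, row] as shares, 0 to 1, of the picture: columns of its width, rows of its height, amid what is visible of it).
The state is a dict: "clock": time; "joints": joint angles; "qvel": joint speeds; "tau": joint torques, N m; "tcp_pos": TCP position; "orientation": TCP orientation; "contact_force": force on the tool from outside, world axes, zero at the start; "moment": the same for the moment, N m; "grip_width": finger opening in m.
Only numpy, scipy, OpenCV 4.12 (cv2) and the standard library are available. Lean on these libraries where they do the work, as an engineer would, in place of code of your own. Each camera call takes 0.05 s, during which the arm holds its last target.

TASK

Mount the test board (the loose tan board with the valve socket) in the metal board holder: turn the clamp knob to free the sliding jaw, open the jaw wide enough, lay the board flat on the bed between the jaws with its long edges facing them and centred on the jaws' length, then slide the jaw up snug so the board is held against the fixed jaw and turn the knob clockwise to lock it firmly. Leave the valve, the pilot lamp, the headset cup and the desk microphone undisturbed, and let go of everything at the end.

Things in the scene. Friction and masses are not known exactly. Their poses are not given: they have to be found in the camera images.
- holder: Fixed board holder: aluminium bed 120 (x) by 240 (y) by 30 mm high. Origin: centre of its underside, z up, y along the sliding direction. A fixed steel jaw, 100 mm long in x and 18 mm high above the bed, stands at the -y end, its gripping face at y = -100 mm looking to +y; the sliding jaw closes on it from +y. Stands left or right of the robot, turned up to 0.45 rad.
- jaw (a joint): Sliding jaw: the clear gap between the jaw faces in m, 0 to 0.12 (wide open), growing towards the holder's +y. A steel block 100 (x) by 54 (y) by 18 mm high above the bed. Starts locked with too small a gap. Free, it slides with 1.5 N friction and stays where left; it can be moved by holding the clamp knob. Locked, it withstands some tens of newtons.
- jaw_face (a point): Middle of the sliding jaw's gripping face (looks to the holder's -y), 9 mm above the bed; axes as the holder's.
- clamp (a joint): Clamp knob on top of the sliding jaw, upright axis; rad, 0 to 1.4 (stops at both ends), growing clockwise seen from above: clockwise locks, anticlockwise frees. Below 0.8 the jaw is free; above, a shoe presses on the bed ever harder; from 1.1 it is locked. Takes 0.15 to 0.25 N m and stays where left. Starts locked, 1.15 to 1.4.
- clamp_grip (a point): Grip point on the knob's axis, 78 mm above the desk, 27 mm behind the sliding jaw's face (holder's +y). The knob is a black bar 64 mm long, 14 wide, 32 tall (62 to 94 mm above the desk) on a 28 mm round hub over the jaw's top at 48 mm. The point's x axis runs along the bar: across the bed (holder's x) at joint value 0, almost along the sliding direction at 1.4.
- board: Loose test board, 0.15 to 0.31 kg: tan, 110 (x) by 80 (y) by 14 mm thick. Origin: centre of its underside, z up. On it stands the black round bayonet valve socket, 36 mm in diameter, 14 to 54 mm above the underside, axis at x = +15, y = 0 mm: a good grip from above. Starts flat on the desk with things beside it. May lie either end round in the holder.
- valve: Bystander, loose: smoked glass valve standing upright, 48 mm in diameter, 120 mm tall; origin at the centre of its underside. It, the lamp and the cup stand at three places, swapped at random: one beside the holder, two beside the board.
- lamp: Bystander, loose: frosted glass pilot lamp on a round brass foot, 56 mm in diameter at the foot, 86 mm tall; origin at the centre of its underside.
- cup: Bystander, loose: black bakelite headset cup lying face down, 70 mm in diameter, 34 mm tall; origin at the centre of its underside.
- mic: Fixed desk microphone between holder and board: round foot 70 mm in diameter, thin stem, head 36 mm in diameter, 205 mm tall in all; origin at the centre of its underside.
Things that resemble listed ones, but are neither listed nor needed, are in the scene too. What is meant by the board is not purple or turquoise, and is the larger of those in its own colour.

How it is judged:
On the way, in this order (a step that is already met when the one before it is completed fails the run):
1. the clamp knob is turned back so that the jaw is free (value of joint clamp below 0.8 rad), for 0.1 s.
2. the sliding jaw is opened wider than the board (gap over 82 mm) (value of joint jaw above 0.082 m), for 0.1 s.
3. the board lies flat on the bed between the jaws, long edges to them (x of board in the frame of holder between -0.015 and 0.015 m and z of board in the frame of holder between 0.027 and 0.033 m and angle between board's own z axis and vertical below 0.06 rad and y of board in the frame of holder between -0.064 and -0.015 m and angle between the x axis of board and the x axis of holder, either way round below 0.25 rad), for 0.2 s.
At the end, for the whole second after the job is handed in: The board lies flat on the bed (underside within 3 mm of the bed's top), square to the jaws (0.05 rad), centred along the jaws within 15 mm, against the fixed jaw (within 3.5 mm); the jaws' gap is 78 to 82.5 mm (board 80 mm), the clamp knob stands at 1.1 rad or more (locked), board and jaw at rest (x of board in the frame of holder between -0.015 and 0.015 m and z of board in the frame of holder between 0.027 and 0.033 m and angle between board's own z axis and vertical below 0.06 rad and y of board in the frame of holder between -0.0635 and -0.0565 m and angle between the x axis of board and the x axis of holder, either way round below 0.05 rad and value of joint jaw between 0.078 and 0.0825 m and value of joint clamp above 1.1 rad and linear speed of board below 0.02 m/s and velocity of joint jaw between -0.01 and 0.01 m/s); the robot touches nothing.
It fails at once if the smoked valve is shifted more than 20 mm or tipped over (distance of valve from where it was at the start of the episode above 0.02 m or angle between valve's own z axis and vertical above 0.35 rad).
It fails at once if the pilot lamp is shifted more than 20 mm or tipped over (distance of lamp from where it was at the start of the episode above 0.02 m or angle between lamp's own z axis and vertical above 0.35 rad).
It fails at once if the headset cup is shifted more than 20 mm or tipped over (distance of cup from where it was at the start of the episode above 0.02 m or angle between cup's own z axis and vertical above 0.35 rad).
It fails at once if the desk microphone is struck (over 15 N) (contact force between mic and anything else above 15 N).
It also fails if it takes over 69 s, if anything falls off the work surface, if the arm or the gripper's body presses on something with over 40 N, if the wrist force passes 120 N, or if a joint passes its speed limit or range.

## Working session

There is one attempt and no reset: what is moved stays moved. The work goes in short steps, Python scripts to look and compute and a tool call to move; the robot and the scene stay as the last step left them, time stands still between calls to the robot, and variables do not carry over. Pictures are saved under pics/ and viewed, and the job is handed in when it is done.

Besides the shell and the picture viewer there is one more tool, called after "Call:" as a command line: name --argument value ..., lists and objects as JSON in quotes. drive_tool: Moves the arm, as the interface text tells. Scaled input: -1 to 1 covers 20 mm each way for a shift and 8 degrees each way for a turn. Its arguments: {"type":"object","properties":{"commands":{"type":"array","items":{"type":"object","properties":{"rx":{"type":"number"},"ry":{"type":"number"},"rz":{"type":"number"},"tx":{"type":"number"},"ty":{"type":"number"},"tz":{"type":"number"},"grip":{"type":"number"}}}},"grip_force":{"type":"number"}},"required":["commands"]}

```bash
mkdir -p pics; ls; python3 - <<'E'
from bench import status, eyes, workorder, spotter, r
import cv2,numpy as np
print(status.get_obs())
for n in ["scene","side"]:
    f=eyes.grab_frame(n); cv2.imwrite(f"pics/{n}0.png",f["frame"]); np.savez(f"{n}0.npz",**f)
    print(n,f["T"],f["fx"])
    for t in ["holder","jaw","clamp","board","valve","lamp","cup","mic"]:
        print(t,[(round(d["confidence"],2),[round(d["position"][0]*640),round(d["position"][1]*400)]) for d in spotter.boxes_of(n,t)])
E
```

```text
pics
{'clock': 0.0, 'joints': array([-1.40808575,  0.47780171,  0.02236758,  1.55644834, -0.01151672,
        1.10928699, -0.08308442]), 'qvel': array([ 3.93203581e-04, -1.40620105e-03,  3.01817563e-04, -3.35766972e-04,
       -5.62526334e-04,  1.18651166e-04,  8.73997916e-05]), 'tau': array([ 5.04474392e-04, -5.96449149e+01,  1.60835255e+00, -2.81198180e+01,
        1.25821255e-02,  9.51063121e-03,  1.32528578e-05]), 'tcp_pos': array([0.18042606, 0.64975704, 0.19122655]), 'orientation': array([-4.24066359e-01, -3.11272469e+00,  2.84681191e-03]), 'contact_force': array([-0.20618461, -0.46968902,  0.2548038 ]), 'moment': array([-0.05180364,  0.03466846,  0.00768276]), 'grip_width': 0.08553590022870385}
scene [[-0.56100737  0.64976507 -0.51290943  1.12028152]
 [ 0.82778824  0.44490886 -0.34179342  0.36746212]
 [ 0.00611253 -0.61632902 -0.78746503  0.97575475]
 [ 0.          0.          0.          1.        ]] 454.39231838548335
holder [(0.75, [415, 270])]
jaw [(0.73, [401, 260])]
clamp [(0.95, [406, 255])]
board [(0.95, [250, 181]), (0.87, [275, 139]), (0.7, [310, 163]), (0.64, [283, 186]), (0.6, [226, 152])]
valve [(0.83, [407, 301])]
lamp [(0.59, [281, 188])]
cup [(0.64, [220, 204])]
mic [(0.76, [348, 187]), (0.18, [418, 266])]
side [[-0.99950735 -0.01534766  0.02737715  0.49916706]
 [-0.03132771  0.54083809 -0.84054312  0.82795923]
 [-0.00190623 -0.84098669 -0.54105245  0.62626728]
 [ 0.          0.          0.          1.        ]] 435.6280301700324
holder [(0.77, [314, 319])]
jaw [(0.65, [305, 292])]
clamp [(0.74, [308, 281])]
board [(0.86, [377, 200]), (0.79, [335, 161]), (0.74, [382, 173]), (0.69, [313, 182])]
valve [(0.63, [250, 304])]
lamp [(0.71, [322, 194])]
cup [(0.83, [289, 177]), (0.43, [311, 179])]
mic [(0.93, [365, 213])]
```

View pics/scene0.png

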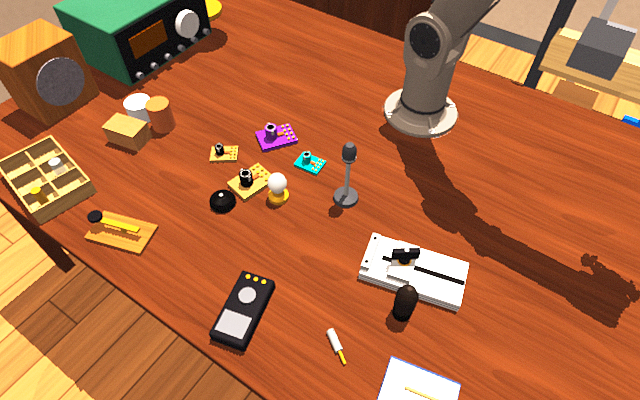

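View pics/side0.png

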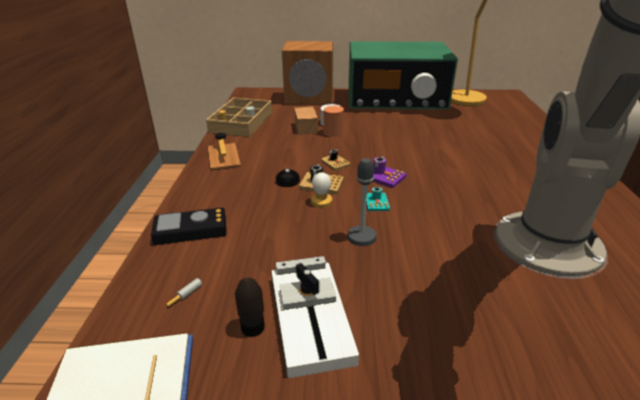

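```bash
cat > h.py <<'E'
import numpy as np,cv2
def cloud(f):
    z=f["range_z"]; v,u=np.mgrid[:400,:640]
    P=np.stack([(u-f["cx"])/f["fx"]*z,(v-f["cy"])/f["fy"]*z,z],-1)
    T=f["T"]; W=P@T[:3,:3].T+T[:3,3]; W[z<=0]=np.nan; return W
def rect(xy):
    xy=xy.astype(np.float32)*1000
    (c,s,a)=cv2.minAreaRect(xy); return c,s,a
E
python3 - <<'E'
from h import *
for n in ["scene","side"]:
    f=dict(np.load(f"{n}0.npz")); W=cloud(f)
    np.save(n+"W.npy",W)
    box={"scene":{"holder":(340,225,485,320),"board":(222,160,280,205),"mic":(325,135,365,212),"lamp":(262,168,293,208),"cup":(205,185,240,216),"valve":(390,280,420,325)},
     "side":{"holder":(265,250,360,378),"board":(290,165,345,200),"mic":(345,155,380,245),"lamp":(308,172,334,208),"cup":(273,166,302,188),"valve":(232,275,268,338)}}[n]
    for k,(a,b,c,d) in box.items():
        w=W[b:d,a:c].reshape(-1,3); w=w[~np.isnan(w).any(1)]
        h=w[w[:,2]>0.006]
        print(n,k,len(h),"zmax",h[:,2].max().round(3),"xy min/max",h[:,:2].min(0).round(3),h[:,:2].max(0).round(3))
        print("   hist z",np.histogram(h[:,2],bins=np.arange(0.0,0.22,0.01))[0])
f=dict(np.load("scene0.npz"));cv2.imwrite("pics/c1.png",cv2.resize(f["frame"][120:220,190:340],None,fx=5,fy=5,interpolation=cv2.INTER_CUBIC))
cv2.imwrite("pics/c2.png",cv2.resize(f["frame"][220:330,340:490],None,fx=5,fy=5,interpolation=cv2.INTER_CUBIC))
E
```

```text
scene holder 5539 zmax 0.124 xy min/max [0.41 0.05] [0.673 0.39 ]
   hist z [  74  212 1683 1757  758  208  110  107  145  234   90  147   14    0
    0    0    0    0    0    0    0]
scene board 1430 zmax 0.09 xy min/max [ 0.474 -0.378] [ 0.656 -0.142]
   hist z [ 52 729 175 122  37 136  40  62  76   1   0   0   0   0   0   0   0   0
   0   0   0]
scene mic 785 zmax 0.208 xy min/max [ 0.246 -0.183] [0.472 0.025]
   hist z [ 43 319  19  10  11   9  13  12  14   9  12  11  14  14   5   8  37  48
  40  72  65]
scene lamp 645 zmax 0.09 xy min/max [ 0.479 -0.257] [ 0.565 -0.134]
   hist z [ 23 254  50  19   6  29  65  97 101   1   0   0   0   0   0   0   0   0
   0   0   0]
scene cup 542 zmax 0.04 xy min/max [ 0.57  -0.304] [ 0.674 -0.233]
   hist z [ 28 158 192 164   0   0   0   0   0   0   0   0   0   0   0   0   0   0
   0   0   0]
scene valve 949 zmax 0.124 xy min/max [0.566 0.219] [0.673 0.301]
   hist z [ 23  58 147 117  53  43  43  50  52 112  90 147  14   0   0   0   0   0
   0   0   0]
side holder 7391 zmax 0.096 xy min/max [0.457 0.122] [0.629 0.381]
   hist z [ 108  301  735 4
[... 210 characters left out ...]
   0   0   0   0   0   0   0   0
   0   0   0]
side mic 1498 zmax 0.208 xy min/max [ 0.372 -0.39 ] [0.47  0.028]
   hist z [ 88 586  71  78  56  59  18  21  21  19  18  18  23  21  15  22  68  63
  75  81  77]
side lamp 721 zmax 0.09 xy min/max [ 0.505 -0.304] [ 0.58  -0.133]
   hist z [ 36 241  60  46  44  53  73  72  95   1   0   0   0   0   0   0   0   0
   0   0   0]
side cup 356 zmax 0.041 xy min/max [ 0.595 -0.294] [ 0.673 -0.224]
   hist z [ 27 104 119 105   1   0   0   0   0   0   0   0   0   0   0   0   0   0
   0   0   0]
side valve 1381 zmax 0.124 xy min/max [0.624 0.262] [0.672 0.302]
   hist z [ 35  94 114  70  79 107 114 114 120 174 158 167  35   0   0   0   0   0
   0   0   0]
```

View pics/c1.png

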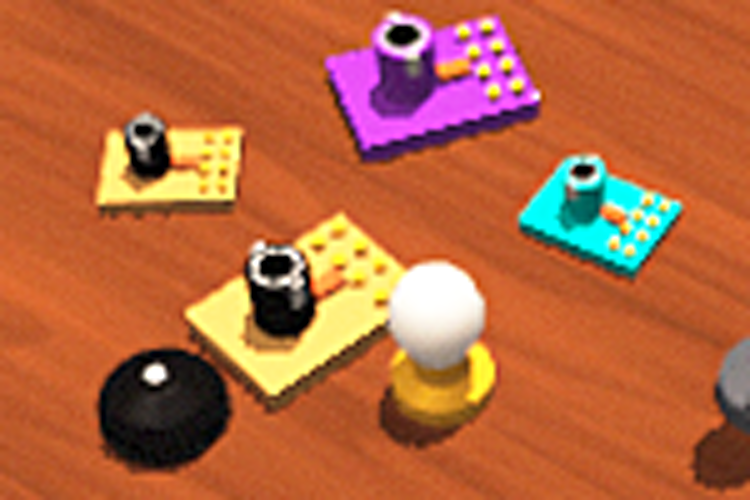

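View pics/c2.png

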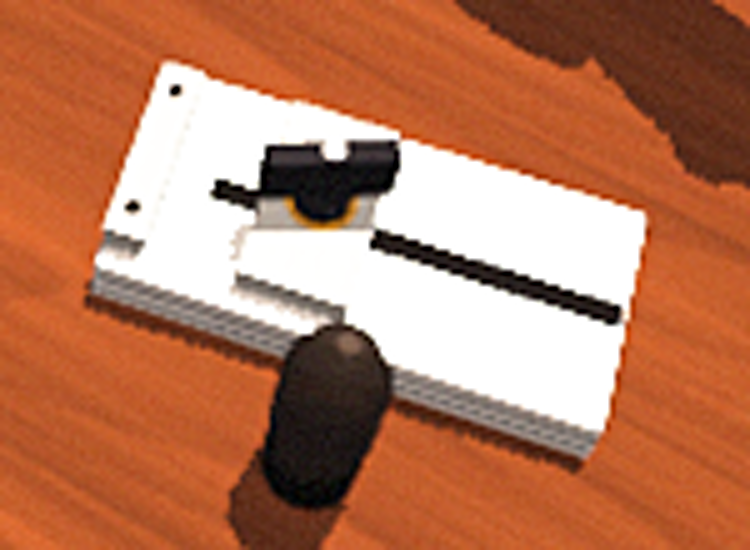

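```bash
cat > fit.py <<'E'
from h import *
from scipy.optimize import minimize
def fitrect(p,L,Wd,x0):
    # min area rect constrained: maximise points inside minus -> soft
    def c(q):
        s,co=np.sin(q[2]),np.cos(q[2]); d=p-q[:2]
        a=d@[co,s]; b=d@[-s,co]
        oa=np.maximum(abs(a)-L/2,0); ob=np.maximum(abs(b)-Wd/2,0)
        return (np.minimum(oa,0.006)+np.minimum(ob,.006)).sum()
    best=None
    return minimize(c,x0,method="Nelder-Mead",options=dict(xatol=1e-5,fatol=1e-7,maxiter=4000))
E
python3 - <<'E'
from fit import *
A={"holder":[], "board":[], "jt":[], "knob":[],"sock":[],"bedtop":[]}
for n in ["scene","side"]:
    f=dict(np.load(f"{n}0.npz")); W=cloud(f); im=f["frame"].astype(int)
    H=cv2.cvtColor(f["frame"],cv2.COLOR_BGR2HSV)
    reg=(W[...,0]>.42)&(W[...,0]<.66)&(W[...,1]>.08)&(W[...,1]<.42)
    white=(H[...,1]<70)&(H[...,2]>120)
    m=reg&white&(W[...,2]>.024)&(W[...,2]<.06)
    h=W[m]; 
    print(n,"holder",rect(h[:,:2]))
    A["holder"].append(h)
    for lo,hi in((.026,.036),(.043,.054)):
        q=h[(h[:,2]>lo)&(h[:,2]<hi)]; print("  z",np.median(q[:,2]).round(4),len(q),rect(q[:,:2]))
    k=reg&(W[...,2]>.058)&(W[...,2]<.1)&(W[...,0]<.60); q=W[k]; print("  knob",len(q),rect(q[:,:2]),q[:,2].max())
    kt=q[q[:,2]>.088]; print("  knobtop",len(kt),rect(kt[:,:2]),kt[:,:2].mean(0).round(4))
    reg=(W[...,0]>.45)&(W[...,0]<.72)&(W[...,1]>-.42)&(W[...,1]<-.1)
    t=reg&(H[...,0]>14)&(H[...,0]<32)&(H[...,1]>60)&(W[...,2]>.009)&(W[...,2]<.021)
    _,lab=cv2.connectedComponents(t.astype(np.uint8))
    u,v=(238,192) if n=="scene" else (335,186)
    ls=np.bincount(lab[lab>0]); print("  comps",[(l,c) for l,c in enumerate(ls) if c>30])
    for l,c in enumerate(ls):
        if c>60:
            q=W[lab==l]; print("   tan",l,c,q.mean(0).round(4),rect(q[:,:2]))
    s=reg&(W[...,2]>.045)&(W[...,2]<.06)&(H[...,2]<90); q=W[s]; print("  sock",len(q),np.median(q,0).round(4),rect(q[:,:2]))
    for nm,cx,lo in(("cup",(.63,-.26),.006),("lamp",(.53,-.16),.006),("valve",(.64,.28),.006),("mic",(.43,0),.1)):
        q=W[(np.hypot(W[...,0]-cx[0],W[...,1]-cx[1])<.06)&(W[...,2]>lo)]; 
        if len(q): print("  ",nm,len(q),cv2.minEnclosingCircle((q[:,:2]*1000).astype(np.float32)))
E
```

```text
scene holder ((542.964111328125, 251.0162353515625), (123.60589599609375, 240.088623046875), 13.7776460647583)
  z 0.0301 2950 ((543.5840454101562, 251.50820922851562), (123.27316284179688, 239.04676818847656), 13.472630500793457)
  z 0.0482 776 ((556.751220703125, 191.82962036132812), (103.65100860595703, 118.09868621826172), 13.682999610900879)
  knob 352 ((552.838134765625, 225.50502014160156), (21.744354248046875, 63.5225715637207), 37.7626953125) 0.09602424237358786
  knobtop 151 ((550.4088134765625, 223.7666015625), (15.391484260559082, 63.323055267333984), 38.2266845703125) [0.5503 0.2239]
  comps [(1, np.int64(200)), (2, np.int64(585)), (3, np.int64(158))]
   tan 1 200 [ 0.5007 -0.3812  0.0118] ((502.57818603515625, -390.0282287597656), (56.65629196166992, 78.07466125488281), 39.23677444458008)
   tan 2 585 [ 0.5456 -0.2515  0.0148] ((540.1964721679688, -253.17320251464844), (82.07917022705078, 111.00936889648438), 77.21989440917969)
   tan 3 158 [ 0.545  -0.1537  0.015 ] ((542.5567626953125, -155.26504516601562), (46.29751205444336, 54.008079528808594), 47.193660736083984)
 
[... 1411 characters left out ...]
tan 3 153 [ 0.4999 -0.2419  0.0157] ((499.0821533203125, -245.08389282226562), (86.23193359375, 37.96535873413086), 88.9071273803711)
   tan 10 145 [ 0.5357 -0.1494  0.0154] ((535.4415283203125, -156.3981475830078), (55.49512481689453, 44.728919982910156), 13.714518547058105)
  sock 67 [ 0.5561 -0.2483  0.055 ] ((552.5067749023438, -208.61660766601562), (30.88323211669922, 116.76441955566406), 2.9740517139434814)
   cup 453 ((621.8257446289062, -259.9334411621094), 52.55015563964844)
   lamp 594 ((526.1612548828125, -174.8800506591797), 44.545654296875)
   valve 1702 ((622.9195556640625, 276.8561706542969), 48.71747970581055)
   mic 481 ((435.611328125, -6.238582134246826), 18.4572696685791)
```

The candidates for the board are large tan (250,181), small tan (224,152), purple (275,139) and turquoise (310,163). I choose the large tan one at (250,181); the crop confirms it, with the cup on one side and the lamp on the other. The holder is at about (0.543, 0.251) with yaw 13.5°, the gap is about 45 mm and the clamp about 1.15 rad. The board is at about (0.540, -0.253) with yaw -12.8°.

Call:
drive_tool --commands '[{"tx":0.77,"ty":-0.89,"rz":-1},{"tx":0.77,"ty":-0.89,"rz":-1},{"tx":0.77,"ty":-0.89,"rz":-1},{"tx":0.77,"ty":-0.89,"rz":-1},{"tx":0.77,"ty":-0.89,"rz":-0.6},{"tx":0.77,"ty":-0.89},{"tx":0.77,"ty":-0.89},{"tx":0.77,"ty":-0.89}]'

```text
validation failed for argument at $.co...
```

Call:
drive_tool --commands '[{"tx":0.77,"ty":-0.89},{"tx":0.77,"ty":-0.89},{"tx":0.77,"ty":-0.89},{"tx":0.77,"ty":-0.89},{"tx":0.77,"ty":-0.89},{"tx":0.77,"ty":-0.89},{"tx":0.77,"ty":-0.89},{"tx":0.77,"ty":-0.89}]'

```text
validation failed for argument at $.co...
```

Call:
drive_tool --commands '[{"tx":0.77,"ty":-0.89},{"tx":0.77,"ty":-0.89},{"tx":0.77,"ty":-0.89},{"tx":0.77,"ty":-0.89},{"tx":0.77,"ty":-0.89},{"tx":0.77,"ty":-0.89},{"tx":0.77,"ty":-0.89},{"tx":0.77,"ty":-0.89},{}]'

```text
validation failed for argument at $.co...
```

Call:
drive_tool --commands '[{"tx":0.77,"ty":-0.89,"tz":0,"rx":0,"ry":0,"rz":-1,"grip":-1},{"tx":0.77,"ty":-0.89,"tz":0,"rx":0,"ry":0,"rz":-1,"grip":-1},{"tx":0.77,"ty":-0.89,"tz":0,"rx":0,"ry":0,"rz":-1,"grip":-1},{"tx":0.77,"ty":-0.89,"tz":0,"rx":0,"ry":0,"rz":-1,"grip":-1},{"tx":0.77,"ty":-0.89,"tz":0,"rx":0,"ry":0,"rz":-0.6,"grip":-1},{"tx":0.77,"ty":-0.89,"tz":0,"rx":0,"ry":0,"rz":0,"grip":-1},{"tx":0.77,"ty":-0.89,"tz":0,"rx":0,"ry":0,"rz":0,"grip":-1},{"tx":0.77,"ty":-0.89,"tz":0,"rx":0,"ry":0,"rz":0,"grip":-1}]'

```text
clock: 1.9
tcp_pos: [0.3047, 0.5069, 0.1922]
orientation: [-1.384, -2.82, -0.0]
contact_force: [-0.7, -0.1, -0.3]
grip_width: 0.0854
```

Call:
drive_tool --commands '[{"tx":0.77,"ty":-0.89,"tz":0,"rx":0,"ry":0,"rz":0,"grip":-1},{"tx":0.77,"ty":-0.89,"tz":0,"rx":0,"ry":0,"rz":0,"grip":-1},{"tx":0.77,"ty":-0.89,"tz":0,"rx":0,"ry":0,"rz":0,"grip":-1},{"tx":0.77,"ty":-0.89,"tz":0,"rx":0,"ry":0,"rz":0,"grip":-1},{"tx":0.77,"ty":-0.89,"tz":0,"rx":0,"ry":0,"rz":0,"grip":-1},{"tx":0.77,"ty":-0.89,"tz":0,"rx":0,"ry":0,"rz":0,"grip":-1},{"tx":0.77,"ty":-0.89,"tz":0,"rx":0,"ry":0,"rz":0,"grip":-1},{"tx":0.77,"ty":-0.89,"tz":0,"rx":0,"ry":0,"rz":0,"grip":-1}]'

```text
clock: 2.9
tcp_pos: [0.4278, 0.3643, 0.1923]
orientation: [-1.384, -2.82, -0.0]
contact_force: [0.3, 0.5, -0.3]
grip_width: 0.0854
```

Call:
drive_tool --commands '[{"tx":0.77,"ty":-0.89,"tz":0,"rx":0,"ry":0,"rz":0,"grip":-1},{"tx":0.77,"ty":-0.89,"tz":0,"rx":0,"ry":0,"rz":0,"grip":-1},{"tx":0.77,"ty":-0.89,"tz":0,"rx":0,"ry":0,"rz":0,"grip":-1},{"tx":0.77,"ty":-0.89,"tz":0,"rx":0,"ry":0,"rz":0,"grip":-1},{"tx":0.77,"ty":-0.89,"tz":0,"rx":0,"ry":0,"rz":0,"grip":-1},{"tx":0.77,"ty":-0.89,"tz":0,"rx":0,"ry":0,"rz":0,"grip":-1},{"tx":0.77,"ty":-0.89,"tz":0,"rx":0,"ry":0,"rz":0,"grip":-1},{"tx":0.77,"ty":-0.89,"tz":0,"rx":0,"ry":0,"rz":0,"grip":-1},{"tx":0,"ty":0,"tz":0,"rx":0,"ry":0,"rz":0,"grip":-1}]'

```text
clock: 4.03
tcp_pos: [0.5513, 0.2205, 0.1923]
orientation: [1.39, 2.817, -0.001]
contact_force: [-0.9, -0.7, -0.1]
grip_width: 0.0851
```

```bash
cat >> h.py <<'E'
from scipy.spatial.transform import Rotation as R
def wristT(o,f):
    T=np.eye(4);T[:3,:3]=R.from_rotvec(o["orientation"]).as_matrix();T[:3,3]=o["tcp_pos"]
    return T@f["T_tool_cam"]
def snap(name,tag):
    from bench import status,eyes
    o=status.get_obs(); f=eyes.grab_frame(name)
    if name=="wrist": f["T"]=wristT(o,f)
    cv2.imwrite(f"pics/{tag}.png",f["frame"]); np.savez(f"{tag}.npz",**f)
    M=R.from_rotvec(o["orientation"]).as_matrix()
    print("t",round(o["clock"],2),"tcp",o["tcp_pos"].round(4),"ytool deg",np.degrees(np.arctan2(M[1,1],M[0,1])).round(2),"tilt",M[:,2].round(3),"F",o["contact_force"].round(1),"w",round(o["grip_width"],4))
    return f,cloud(f)
E
python3 - <<'E'
from h import *
f,W=snap("wrist","w1")
q=W[(W[...,2]>.088)&(W[...,2]<.1)&(np.hypot(W[...,0]-.5495,W[...,1]-.224)<.05)]
print(len(q),rect(q[:,:2]),q[:,2].max())
H=cv2.cvtColor(f["frame"],cv2.COLOR_BGR2HSV)
reg=(W[...,0]>.42)&(W[...,0]<.66)&(W[...,1]>.08)&(W[...,1]<.42)
for lo,hi in((.026,.036),(.043,.054)):
    q=W[reg&(W[...,2]>lo)&(W[...,2]<hi)]; print(np.median(q[:,2]),len(q),rect(q[:,:2]))
E
```

```text
t 4.03 tcp [0.5513 0.2205 0.1923] ytool deg 37.48 tilt [ 0.001 -0.001 -1.   ] F [-0.9 -0.7 -0.1] w 0.0851
1214 ((549.377685546875, 224.15736389160156), (14.007888793945312, 63.121826171875), 36.404518127441406) 0.09582652312336176
0.031448586433794196 22244 ((564.963623046875, 257.2729797363281), (165.33566284179688, 239.7599334716797), 13.422527313232422)
0.04934703086305817 6612 ((580.84716796875, 211.35501098632812), (154.84957885742188, 143.98887634277344), 13.418981552124023)
```

View pics/w1.png

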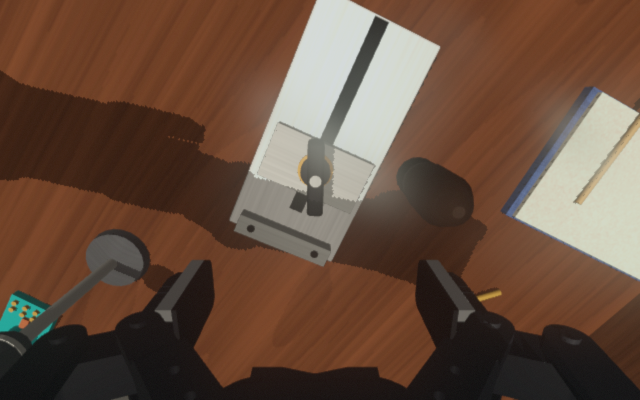

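The wrist picture shows the knob bar at about (315,178), the fixed jaw at about (285,240) and the valve at (435,190). That puts the knob at (0.5494, 0.2242) with the clamp at about 1.17.

Call:
drive_tool --commands '[{"tx":-0.1,"ty":0.19,"tz":-1,"rx":0,"ry":0,"rz":-0.13,"grip":-0.4},{"tx":0,"ty":0,"tz":-1,"rx":0,"ry":0,"rz":0,"grip":-0.4},{"tx":0,"ty":0,"tz":-1,"rx":0,"ry":0,"rz":0,"grip":-0.4},{"tx":0,"ty":0,"tz":-1,"rx":0,"ry":0,"rz":0,"grip":-0.4},{"tx":0,"ty":0,"tz":-1,"rx":0,"ry":0,"rz":0,"grip":-0.4},{"tx":0,"ty":0,"tz":-1,"rx":0,"ry":0,"rz":0,"grip":-0.4},{"tx":0,"ty":0,"tz":-0.6,"rx":0,"ry":0,"rz":0,"grip":-0.4},{"tx":0,"ty":0,"tz":0,"rx":0,"ry":0,"rz":0,"grip":-0.4}]'

```text
clock: 5.08
tcp_pos: [0.5472, 0.2274, 0.0595]
orientation: [-1.408, -2.807, 0.002]
contact_force: [0.6, -0.3, 0.3]
grip_width: 0.0597
```

Call:
drive_tool --commands '[{"tx":0,"ty":0,"tz":0,"rx":0,"ry":0,"rz":0,"grip":1},{"tx":0,"ty":0,"tz":0,"rx":0,"ry":0,"rz":0,"grip":1},{"tx":0,"ty":0,"tz":0,"rx":0,"ry":0,"rz":0,"grip":1},{"tx":0,"ty":0,"tz":0,"rx":0,"ry":0,"rz":0,"grip":1},{"tx":0,"ty":0,"tz":0,"rx":0,"ry":0,"rz":0,"grip":1}]' --grip_force 60

```text
clock: 5.7
tcp_pos: [0.5482, 0.227, 0.0603]
orientation: [1.411, 2.807, 0.0]
contact_force: [1.5, -0.8, -0.5]
grip_width: -0.0004
```

```bash
python3 - <<'E'
from h import *
f,W=snap("wrist","w2")
f,W=snap("side","s2")
cv2.imwrite("pics/s2c.png",cv2.resize(f["frame"][180:380,220:420],None,fx=3,fy=3))
E
```

```text
t 5.7 tcp [0.5482 0.227  0.0603] ytool deg 36.64 tilt [ 0.  0. -1.] F [ 1.5 -0.8 -0.5] w -0.0004
t 5.75 tcp [0.5482 0.227  0.0603] ytool deg 36.64 tilt [ 0.  0. -1.] F [-0.8 -0.   1. ] w -0.0
```

View pics/w2.png

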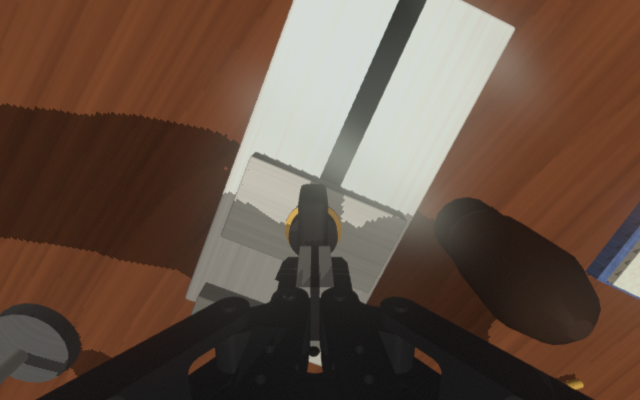

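View pics/s2c.png

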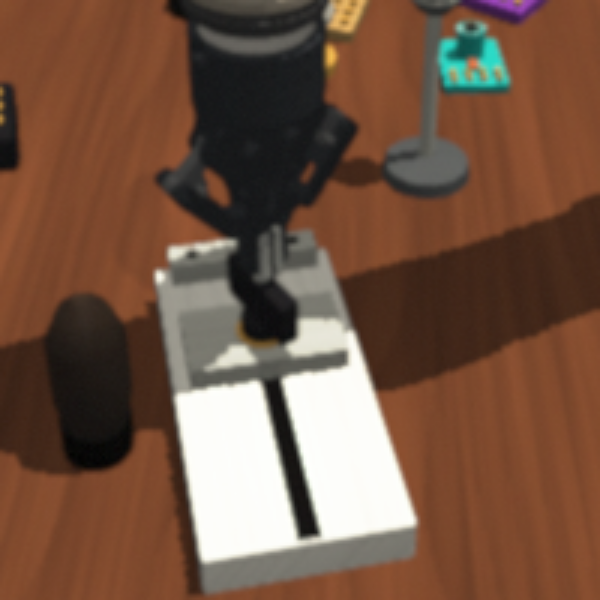

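```bash
python3 - <<'E'
from h import *
for t in ["w2","s2"]:
    f=dict(np.load(t+".npz")); W=cloud(f)
    q=W[(W[...,2]>.06)&(np.hypot(W[...,0]-.548,W[...,1]-.22)<.08)]
    for lo,hi in((.058,.07),(.07,.08),(.08,.09),(.09,.097),(.1,.12)):
        p=q[(q[:,2]>lo)&(q[:,2]<hi)]; 
        if len(p)>4: print(t,lo,len(p),rect(p[:,:2]),p[:,:2].min(0).round(3),p[:,:2].max(0).round(3))
f=dict(np.load("w2.npz"))
W=cloud(f)
for v in range(180,300,10): print(v,[tuple(W[v,u].round(3)) for u in (300,315,330)])
print(f["T_tool_cam"])
E
```

```text
w2 0.058 565 ((542.80712890625, 232.29489135742188), (27.38396644592285, 42.54452133178711), 38.42055130004883) [0.526 0.21 ] [0.564 0.252]
w2 0.07 140 ((531.2095336914062, 248.4295654296875), (13.806431770324707, 3.3818471431732178), 37.524513244628906) [0.526 0.243] [0.538 0.252]
w2 0.08 179 ((537.6887817382812, 239.85337829589844), (14.005189895629883, 24.622299194335938), 36.13310623168945) [0.526 0.227] [0.551 0.252]
w2 0.09 1413 ((537.9141235351562, 239.24606323242188), (13.918937683105469, 25.573503494262695), 37.039405822753906) [0.526 0.225] [0.55  0.252]
w2 0.1 954 ((543.1109008789062, 234.20677185058594), (27.290061950683594, 5.900652885437012), 36.31935119628906) [0.533 0.224] [0.556 0.241]
s2 0.058 89 ((552.6400756835938, 229.39207458496094), (13.686628341674805, 61.28702163696289), 48.18205642700195) [0.527 0.204] [0.571 0.252]
s2 0.07 91 ((553.408935546875, 226.7166748046875), (10.781270980834961, 66.49201965332031), 44.61969757080078) [0.527 0.199] [0.573 0.252]
s2 0.08 101 ((553.2451782226562, 228.6161346435547), (11.910037994384766, 62.93437957763672), 46.9772186279
[... 2057 characters left out ...]
(0.127)), (np.float64(0.546), np.float64(0.239), np.float64(0.127))]
280 [(np.float64(0.537), np.float64(0.233), np.float64(0.134)), (np.float64(0.541), np.float64(0.236), np.float64(0.135)), (np.float64(0.546), np.float64(0.239), np.float64(0.134))]
290 [(np.float64(0.537), np.float64(0.234), np.float64(0.142)), (np.float64(0.543), np.float64(0.235), np.float64(0.138)), (np.float64(0.545), np.float64(0.24), np.float64(0.143))]
[[-7.90831400e-04 -9.55708808e-01 -2.94312842e-01  7.49468650e-02]
 [ 9.99999441e-01 -9.62354419e-04  4.37968103e-04  1.12876041e-05]
 [-7.01803237e-04 -2.94312331e-01  9.55709035e-01 -1.83155372e-01]
 [ 0.00000000e+00  0.00000000e+00  0.00000000e+00  1.00000000e+00]]
```

```bash
python3 - <<'E'
import cv2
a=cv2.imread("pics/w2.png");cv2.imwrite("pics/w2c.png",cv2.resize(a[180:380,220:420],None,fx=3,fy=3))
E
```

```text
(no output)
```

View pics/w2c.png

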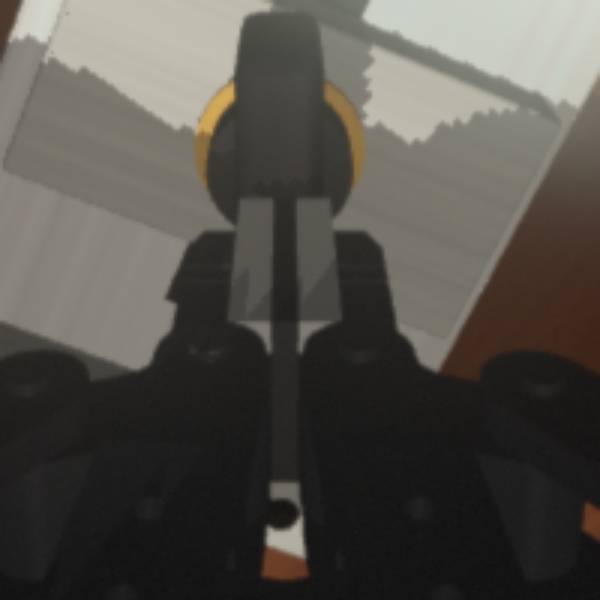

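```bash
python3 - <<'E'
from h import *
for t in ["w1","w2"]:
    f=dict(np.load(t+".npz")); z=f["range_z"]; v,u=np.mgrid[:400,:640]
    P=np.stack([(u-f["cx"])/f["fx"]*z,(v-f["cy"])/f["fy"]*z,z],-1)@f["T_tool_cam"][:3,:3].T+f["T_tool_cam"][:3,3]
    P[z<=0]=np.nan
    m=(abs(P[...,0])<.013)&(abs(P[...,1])<.06)&(P[...,2]<.02)
    q=P[m]; print(t,len(q),"tool z max",np.nanmax(q[:,2]),q.min(0),q.max(0))
    h,e=np.histogram(q[:,2],bins=np.arange(-.12,.025,.01)); print(list(zip(e.round(2),h)))
    # pads gap
    for zz in (-.06,-.045,-.03,-.02,-.01):
        s=q[abs(q[:,2]-zz)<.004]; 
        if len(s): print("  z",zz,"y range",s[:,1].min().round(4),s[:,1].max().round(4),"inner",np.abs(s[:,1]).min().round(4),"x",s[:,0].min().round(3),s[:,0].max().round(3))
f=dict(np.load("s2.npz")); W=cloud(f)
a=np.radians(36.6); d=W[...,:2]-[.5482,.227]
ty=d@[np.cos(a),np.sin(a)]; tx=d@[-np.sin(a),np.cos(a)]
for lo in np.arange(.05,.15,.008):
    m=(W[...,2]>lo)&(W[...,2]<lo+.008)&(abs(ty)<.05)&(abs(tx)<.045)
    if m.any(): print(round(lo,3),m.sum(),"ty",ty[m].min().round(3),ty[m].max().round(3),"tx",tx[m].min().round(3),tx[m].max().round(3))
E
```

```text
w1 20590 tool z max -0.05273141099084 [-0.01169913 -0.05999982 -0.12548798] [ 0.01299849  0.05999456 -0.05273141]
[(np.float64(-0.12), np.int64(3196)), (np.float64(-0.11), np.int64(6706)), (np.float64(-0.1), np.int64(1750)), (np.float64(-0.09), np.int64(2053)), (np.float64(-0.08), np.int64(2059)), (np.float64(-0.07), np.int64(1592)), (np.float64(-0.06), np.int64(536)), (np.float64(-0.05), np.int64(0)), (np.float64(-0.04), np.int64(0)), (np.float64(-0.03), np.int64(0)), (np.float64(-0.02), np.int64(0)), (np.float64(-0.01), np.int64(0)), (np.float64(-0.0), np.int64(0)), (np.float64(0.01), np.int64(0))]
  z -0.06 y range -0.0551 0.0556 inner 0.042 x -0.012 0.012
w2 37170 tool z max 0.019992575459939516 [-0.0129891  -0.05997383 -0.1255751 ] [0.01299983 0.05971999 0.01999258]
[(np.float64(-0.12), np.int64(8331)), (np.float64(-0.11), np.int64(5566)), (np.float64(-0.1), np.int64(7806)), (np.float64(-0.09), np.int64(2251)), (np.float64(-0.08), np.int64(1170)), (np.float64(-0.07), np.int64(908)), (np.float64(-0.06), np.int64(737)), (np.float64(-0.05), np.int64(238)), (np.float64(-0.04), np.in
[... 195 characters left out ...]
 y range -0.0135 0.0137 inner 0.0001 x 0.006 0.012
  z -0.045 y range -0.0121 0.0127 inner 0.0001 x 0.006 0.012
  z -0.03 y range -0.0079 0.0061 inner 0.0001 x 0.003 0.013
0.05 272 ty -0.05 0.049 tx -0.044 0.039
0.058 64 ty -0.006 0.013 tx -0.024 0.027
0.066 68 ty -0.007 0.007 tx -0.032 0.029
0.074 78 ty -0.006 0.007 tx -0.037 0.029
0.082 81 ty -0.006 0.006 tx -0.034 0.029
0.09 124 ty -0.007 0.007 tx -0.034 0.029
0.098 14 ty -0.007 0.006 tx 0.003 0.011
0.106 45 ty -0.014 0.013 tx -0.007 0.012
0.114 56 ty -0.015 0.013 tx -0.005 0.012
0.122 58 ty -0.015 0.014 tx -0.005 0.011
0.13 54 ty -0.015 0.014 tx 0.001 0.012
0.138 46 ty -0.032 0.017 tx 0.005 0.013
0.146 135 ty -0.036 0.033 tx -0.011 0.014
```

```bash
python3 - <<'E'
from bench import r
print([a for a in dir(r) if not a.startswith('_')], r.grip_depth)
E
```

```text
['Unreachable', 'grip_depth'] 0.0187
```

The fingers shut just above the knob. The clouds from both cameras put the real finger ends about 40 mm behind the reported TCP, so I allow for that and go lower.

Call:
drive_tool --commands '[{"tx":0,"ty":0,"tz":0,"rx":0,"ry":0,"rz":0,"grip":-0.3},{"tx":0.06,"ty":-0.14,"tz":0,"rx":0,"ry":0,"rz":0,"grip":-0.3},{"tx":0,"ty":0,"tz":0,"rx":0,"ry":0,"rz":0,"grip":-0.3},{"tx":0,"ty":0,"tz":-0.5,"rx":0,"ry":0,"rz":0,"grip":-0.3},{"tx":0,"ty":0,"tz":-0.5,"rx":0,"ry":0,"rz":0,"grip":-0.3},{"tx":0,"ty":0,"tz":-0.5,"rx":0,"ry":0,"rz":0,"grip":-0.3},{"tx":0,"ty":0,"tz":-0.45,"rx":0,"ry":0,"rz":0,"grip":-0.3},{"tx":0,"ty":0,"tz":0,"rx":0,"ry":0,"rz":0,"grip":-0.3}]'

```text
clock: 6.8
tcp_pos: [0.5487, 0.2239, 0.0202]
orientation: [-1.41, -2.806, 0.002]
contact_force: [0.8, 0.3, 0.6]
grip_width: 0.0555
```

Call:
drive_tool --commands '[{"tx":0,"ty":0,"tz":0,"rx":0,"ry":0,"rz":0,"grip":1},{"tx":0,"ty":0,"tz":0,"rx":0,"ry":0,"rz":0,"grip":1},{"tx":0,"ty":0,"tz":0,"rx":0,"ry":0,"rz":0,"grip":1},{"tx":0,"ty":0,"tz":0,"rx":0,"ry":0,"rz":0,"grip":1}]' --grip_force 60

```text
clock: 7.3
tcp_pos: [0.5495, 0.224, 0.0226]
orientation: [1.411, 2.807, 0.001]
contact_force: [-3.9, -1.9, 8.8]
grip_width: 0.013
```

Call:
drive_tool --commands '[{"tx":0,"ty":0,"tz":0.2,"rx":0,"ry":0,"rz":0,"grip":1},{"tx":0,"ty":0,"tz":0,"rx":0,"ry":0,"rz":0.7,"grip":1},{"tx":0,"ty":0,"tz":0,"rx":0,"ry":0,"rz":0.7,"grip":1},{"tx":0,"ty":0,"tz":0,"rx":0,"ry":0,"rz":0.7,"grip":1},{"tx":0,"ty":0,"tz":0,"rx":0,"ry":0,"rz":0.7,"grip":1},{"tx":0,"ty":0,"tz":0,"rx":0,"ry":0,"rz":0.7,"grip":1},{"tx":0,"ty":0,"tz":0,"rx":0,"ry":0,"rz":0.7,"grip":1},{"tx":0,"ty":0,"tz":0,"rx":0,"ry":0,"rz":0,"grip":1}]'

```text
clock: 8.3
tcp_pos: [0.5492, 0.2235, 0.0229]
orientation: [-0.537, -3.095, 0.002]
contact_force: [7.8, 1.7, -22.1]
grip_width: 0.0131
```

```bash
python3 - <<'E'
from h import *
f,W=snap("wrist","w3")
E
```

```text
t 8.3 tcp [0.5492 0.2235 0.0229] ytool deg 70.31 tilt [-0.    -0.001 -1.   ] F [  7.8   1.7 -22.1] w 0.0131
```

View pics/w3.png

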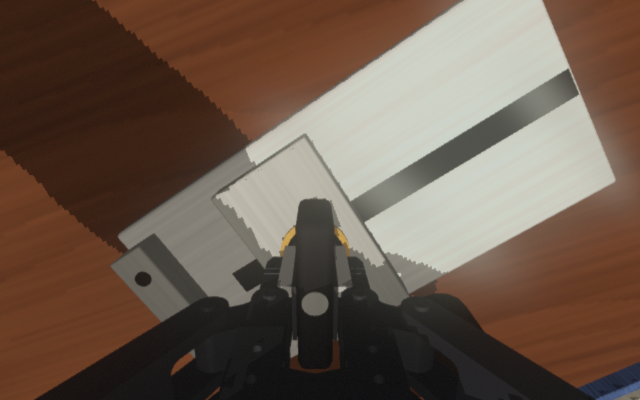

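Call:
drive_tool --commands '[{"tx":0,"ty":0,"tz":-0.12,"rx":0,"ry":0,"rz":0,"grip":1},{"tx":-0.116,"ty":0.486,"tz":0,"rx":0,"ry":0,"rz":0,"grip":1},{"tx":-0.116,"ty":0.486,"tz":0,"rx":0,"ry":0,"rz":0,"grip":1},{"tx":-0.116,"ty":0.486,"tz":0,"rx":0,"ry":0,"rz":0,"grip":1},{"tx":-0.116,"ty":0.486,"tz":0,"rx":0,"ry":0,"rz":0,"grip":1},{"tx":-0.116,"ty":0.486,"tz":0,"rx":0,"ry":0,"rz":0,"grip":1},{"tx":-0.116,"ty":0.486,"tz":0,"rx":0,"ry":0,"rz":0,"grip":1},{"tx":0,"ty":0,"tz":0,"rx":0,"ry":0,"rz":0,"grip":1}]'

```text
clock: 9.35
tcp_pos: [0.5346, 0.2848, 0.0227]
orientation: [-0.536, -3.095, -0.002]
contact_force: [-0.7, 1.1, -6.1]
grip_width: 0.0129
```

```bash
cat >> h.py <<'E'
HC=np.array([.5430,.2513]); HY=np.radians(13.45)
def toH(p):
    d=np.asarray(p)[...,:2]-HC; c,s=np.cos(HY),np.sin(HY)
    return np.stack([d@[c,s],d@[-s,c]],-1)
def fromH(p):
    c,s=np.cos(HY),np.sin(HY); p=np.asarray(p); return HC+np.array([p[0]*c-p[1]*s,p[0]*s+p[1]*c])
E
python3 - <<'E'
from h import *
f,W=snap("wrist","w4")
print(toH(np.array([[.5392,.28]])))
for n in ["scene","side"]:
    f,W=snap(n,n+"4"); h=toH(W)
    m=(W[...,2]>.044)&(W[...,2]<.053)&(abs(h[...,0])<.052)&(abs(h[...,1])<.125)
    q=h[m]; print(n,np.histogram(q[:,1],bins=np.arange(-.125,.13,.01)),"fixed face",np.percentile(q[q[:,1]<-.08][:,1],[1,98]),"jaw",np.percentile(q[q[:,1]>-.07][:,1],[.5,1,99,99.5]),"x",np.percentile(q[:,0],[1,99]))
E
```

```text
t 9.35 tcp [0.5346 0.2848 0.0227] ytool deg 70.35 tilt [-0.     0.002 -1.   ] F [-0.7  1.1 -6.1] w 0.0129
[[0.00297975 0.02879672]]
t 9.4 tcp [0.5348 0.2842 0.0227] ytool deg 70.32 tilt [-0.     0.001 -1.   ] F [ 1.2  1.1 -6.5] w 0.013
scene (array([ 73, 149,  81,   0,   0,   0,   0,   0,   0,   0,   0,   0,   0,
       121,  57,  67,  71,  89,  57,   0,   0,   0,   0,   0,   0]), array([-0.125, -0.115, -0.105, -0.095, -0.085, -0.075, -0.065, -0.055,
       -0.045, -0.035, -0.025, -0.015, -0.005,  0.005,  0.015,  0.025,
        0.035,  0.045,  0.055,  0.065,  0.075,  0.085,  0.095,  0.105,
        0.115,  0.125])) fixed face [-0.1196699  -0.10018851] jaw [0.00653744 0.00666897 0.05991817 0.06024934] x [-0.04735002  0.05029789]
t 9.45 tcp [0.5349 0.2837 0.0227] ytool deg 70.3 tilt [-0.     0.001 -1.   ] F [-0.4  0.9 -6.7] w 0.0128
side (array([ 34,  62,  72,   0,   0,   0,   0,   0,   0,   0,   0,   0,   0,
        92, 114, 128, 195, 258, 222,   0,   0,   0,   0,   0,   0]), array([-0.125, -0.115, -0.105, -0.095, -0.085, -0.075, -0.065, -0.055,
       -0.045, -0.035, -0.025, -0.015, -0.005,  0.005,  0.015,  0.025,
        0.035,  0.045,  0.055,  0.065,  0.075,  0.085,  0.095,  0.105,
        0.115,  0.125])) fixed face [-0.12044488 -0.09946386] jaw [0.00573737 0.00638935 0.06029535 0.06053902] x [-0.04900504  0.04911549]
```

View pics/side4.png

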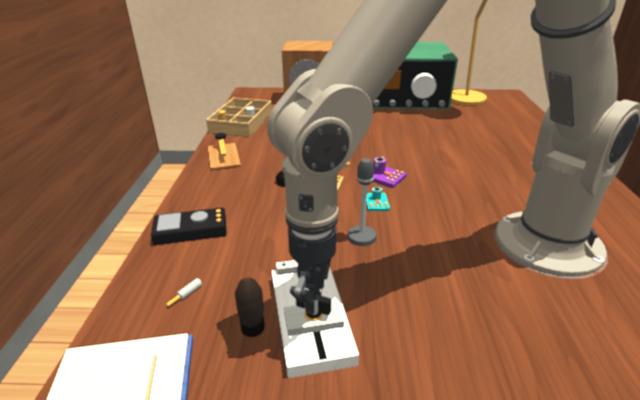

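```bash
python3 - <<'E'
from h import *
from scipy.optimize import least_squares
# lamp, cup, mic, valve circle fits from scene0/side0 using low points
L={"lamp":((.53,-.16),.005,.02,.028),"cup":((.635,-.26),.006,.03,None),"valve":((.648,.28),.01,.1,.024),"mic":((.437,-.006),.17,.2,.018),"bulb":((.53,-.16),.05,.08,None)}
for k,(c,lo,hi,r) in L.items():
    pts=[]
    for n in ["scene0","side0"]:
        f=dict(np.load(n+".npz")); W=cloud(f); S=cv2.cvtColor(f["frame"],cv2.COLOR_BGR2HSV)
        m=(np.hypot(W[...,0]-c[0],W[...,1]-c[1])<.055)&(W[...,2]>lo)&(W[...,2]<hi)
        if k=="valve": m&=S[...,2]<90
        if k=="cup": m&=S[...,2]<80
        if k=="bulb": m&=(S[...,1]<60)&(S[...,2]>100)
        pts.append(W[m][:,:2])
    p=np.vstack(pts)
    if len(p): print(k,len(p),[round(v,4) for v in (p[:,0].min(),p[:,0].max(),p[:,1].min(),p[:,1].max())],cv2.minEnclosingCircle((p*1000).astype(np.float32)))
E
```

```text
lamp 376 [np.float64(0.4992), np.float64(0.5652), np.float64(-0.2148), np.float64(-0.1087)] ((527.50146484375, -160.93658447265625), 54.7356071472168)
cup 533 [np.float64(0.5946), np.float64(0.674), np.float64(-0.3036), np.float64(-0.2239)] ((631.8385009765625, -256.9682312011719), 49.77790832519531)
valve 1409 [np.float64(0.5975), np.float64(0.6729), np.float64(0.2429), np.float64(0.3018)] ((635.7750244140625, 270.6138916015625), 39.62730026245117)
mic 379 [np.float64(0.418), np.float64(0.4553), np.float64(-0.0227), np.float64(0.011)] ((437.1248474121094, -5.605279922485352), 19.24821662902832)
bulb 351 [np.float64(0.5125), np.float64(0.5626), np.float64(-0.1829), np.float64(-0.1355)] ((537.6231689453125, -159.4593963623047), 25.74905776977539)
```

Call:
drive_tool --commands '[{"tx":0,"ty":0,"tz":0,"rx":0,"ry":0,"rz":0,"grip":-0.4},{"tx":0,"ty":0,"tz":0,"rx":0,"ry":0,"rz":0,"grip":-0.4},{"tx":0,"ty":0,"tz":0,"rx":0,"ry":0,"rz":0,"grip":-0.4},{"tx":0,"ty":0,"tz":1,"rx":0,"ry":0,"rz":0,"grip":-0.4},{"tx":0,"ty":0,"tz":1,"rx":0,"ry":0,"rz":0,"grip":-0.4},{"tx":0,"ty":0,"tz":1,"rx":0,"ry":0,"rz":0,"grip":-0.4},{"tx":0,"ty":0,"tz":1,"rx":0,"ry":0,"rz":0,"grip":-0.4},{"tx":0,"ty":-0.3,"tz":1,"rx":0,"ry":0,"rz":0,"grip":-0.4},{"tx":0.27,"ty":-0.97,"tz":1,"rx":0,"ry":0,"rz":0,"grip":-0.4},{"tx":0.27,"ty":-0.97,"tz":0.5,"rx":0,"ry":0,"rz":0.4,"grip":-0.4}]'

```text
clock: 10.75
tcp_pos: [0.5474, 0.2359, 0.155]
orientation: [0.451, 3.107, 0.001]
contact_force: [0.7, 0.1, -0.6]
grip_width: 0.0598
```

Call:
drive_tool --commands '[{"tx":0.27,"ty":-0.97,"tz":0,"rx":0,"ry":0,"rz":0.4,"grip":-0.4},{"tx":0.27,"ty":-0.97,"tz":0,"rx":0,"ry":0,"rz":0,"grip":-0.4},{"tx":0.27,"ty":-0.97,"tz":0,"rx":0,"ry":0,"rz":0,"grip":-0.4},{"tx":0.27,"ty":-0.97,"tz":0,"rx":0,"ry":0,"rz":0,"grip":-0.4},{"tx":0.27,"ty":-0.97,"tz":0,"rx":0,"ry":0,"rz":0,"grip":-0.4},{"tx":0.27,"ty":-0.97,"tz":0,"rx":0,"ry":0,"rz":0,"grip":-0.4},{"tx":0.27,"ty":-0.97,"tz":0,"rx":0,"ry":0,"rz":0,"grip":-0.4},{"tx":0.27,"ty":-0.97,"tz":0,"rx":0,"ry":0,"rz":0,"grip":-0.4},{"tx":0.27,"ty":-0.97,"tz":0,"rx":0,"ry":0,"rz":0,"grip":-0.4},{"tx":0.27,"ty":-0.97,"tz":0,"rx":0,"ry":0,"rz":0,"grip":-0.4}]'

```text
clock: 12.0
tcp_pos: [0.6006, 0.0425, 0.1528]
orientation: [-0.365, -3.12, -0.0]
contact_force: [0.3, 0.9, 0.5]
grip_width: 0.0598
```

Call:
drive_tool --commands '[{"tx":0,"ty":-0.97,"tz":0,"rx":0,"ry":0,"rz":0,"grip":-0.4},{"tx":0,"ty":-0.97,"tz":0,"rx":0,"ry":0,"rz":0,"grip":-0.4},{"tx":0,"ty":-0.97,"tz":0,"rx":0,"ry":0,"rz":0,"grip":-0.4},{"tx":0,"ty":-0.97,"tz":0,"rx":0,"ry":0,"rz":0,"grip":-0.4},{"tx":0,"ty":-0.97,"tz":0,"rx":0,"ry":0,"rz":0,"grip":-0.4},{"tx":0,"ty":-0.97,"tz":0,"rx":0,"ry":0,"rz":0,"grip":-0.4},{"tx":0,"ty":-0.97,"tz":0,"rx":0,"ry":0,"rz":0,"grip":-0.4},{"tx":0,"ty":-0.97,"tz":0,"rx":0,"ry":0,"rz":0,"grip":-0.4},{"tx":0,"ty":-0.97,"tz":0,"rx":0,"ry":0,"rz":0,"grip":-0.4},{"tx":0,"ty":0,"tz":0,"rx":0,"ry":0,"rz":0,"grip":-0.4}]'

```text
clock: 13.25
tcp_pos: [0.5999, -0.1334, 0.1528]
orientation: [0.371, 3.12, -0.001]
contact_force: [0.1, 0.0, 0.4]
grip_width: 0.0595
```

```bash
python3 - <<'E'
from h import *
f,W=snap("wrist","w5")
E
```

```text
t 13.25 tcp [ 0.5999 -0.1334  0.1528] ytool deg 76.45 tilt [-0.    -0.001 -1.   ] F [0.1 0.  0.4] w 0.0595
```

View pics/w5.png

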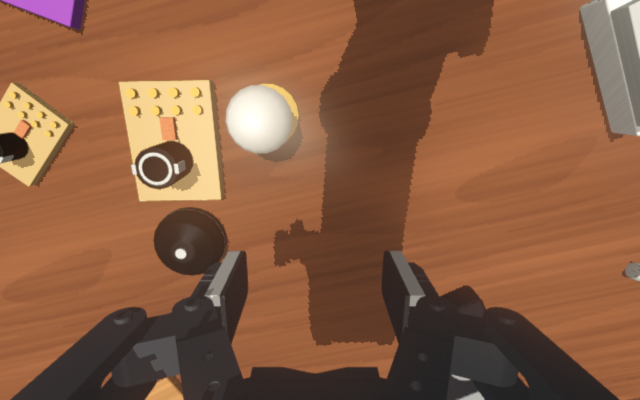

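```bash
python3 - <<'E'
from fit import *
f=dict(np.load("w5.npz")); W=cloud(f); H=cv2.cvtColor(f["frame"],cv2.COLOR_BGR2HSV)
t=(H[...,0]>12)&(H[...,0]<32)&(H[...,1]>50)&(W[...,2]>.008)&(W[...,2]<.022)&(np.hypot(W[...,0]-.54,W[...,1]+.253)<.085)
t=cv2.morphologyEx(t.astype(np.uint8),cv2.MORPH_OPEN,np.ones((3,3)))>0
q=W[t]; print(len(q),np.median(q[:,2]),rect(q[:,:2]))
s=(W[...,2]>.048)&(W[...,2]<.06)&(np.hypot(W[...,0]-.555,W[...,1]+.256)<.04); q=W[s]
print("sock top",len(q),q[:,2].max(),cv2.minEnclosingCircle((q[:,:2]*1000).astype(np.float32)),rect(q[:,:2]))
from bench import spotter
for d in spotter.masks_of("wrist","board"): print(d["confidence"],[round(d["position"][0]*640),round(d["position"][1]*400)],rect(W[d["mask"]&(W[...,2]<.02)&(W[...,2]>.01)][:,:2]))
cv2.imwrite("pics/w5c.png",cv2.resize(f["frame"][70:210,100:310],None,fx=3.5,fy=3.5))
E
```

```text
7946 0.015409778417277392 ((540.4924926757812, -254.15325927734375), (80.69857025146484, 110.3063735961914), 77.40200805664062)
sock top 1602 0.05852181367320308 ((554.657958984375, -257.14691162109375), 19.533220291137695) ((554.7333374023438, -257.103759765625), (35.44831848144531, 35.966583251953125), 41.33887481689453)
0.72 [27, 136] ((501.50201416015625, -390.4468078613281), (57.716121673583984, 79.57276916503906), 36.139732360839844)
0.65 [56, 10] ((413.3609619140625, -321.10919189453125), (58.524532318115234, 20.16631507873535), 76.88233184814453)
0.61 [174, 140] ((540.4942016601562, -254.14736938476562), (80.69100952148438, 110.31028747558594), 77.3912353515625)
```

View pics/w5c.png

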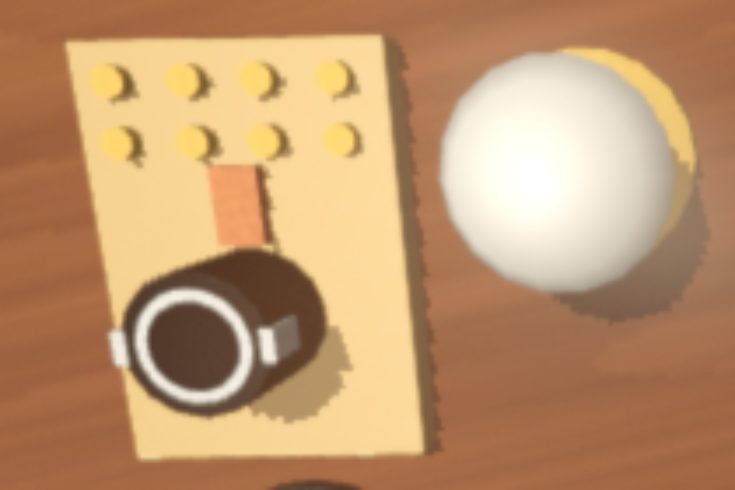

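The crop shows the large tan board with its socket at (162,165) in the full picture, the lamp clear of it and the cup below it. The bayonet ears stick out along the board's y, so I grip at about 42° world.

Call:
drive_tool --commands '[{"tx":-0.32,"ty":-0.886,"tz":0,"rx":0,"ry":0,"rz":-0.9,"grip":-0.4},{"tx":-0.32,"ty":-0.886,"tz":0,"rx":0,"ry":0,"rz":-0.9,"grip":-0.4},{"tx":-0.32,"ty":-0.886,"tz":0,"rx":0,"ry":0,"rz":-0.9,"grip":-0.4},{"tx":-0.32,"ty":-0.886,"tz":0,"rx":0,"ry":0,"rz":-0.9,"grip":-0.4},{"tx":-0.32,"ty":-0.886,"tz":0,"rx":0,"ry":0,"rz":-0.7,"grip":-0.4},{"tx":-0.32,"ty":-0.886,"tz":0,"rx":0,"ry":0,"rz":0,"grip":-0.4},{"tx":-0.32,"ty":-0.886,"tz":0,"rx":0,"ry":0,"rz":0,"grip":-0.4},{"tx":0,"ty":0,"tz":-1,"rx":0,"ry":0,"rz":0,"grip":-0.4},{"tx":0,"ty":0,"tz":-0.5,"rx":0,"ry":0,"rz":0,"grip":-0.4},{"tx":0,"ty":0,"tz":0,"rx":0,"ry":0,"rz":0,"grip":-0.4}]'

```text
clock: 14.6
tcp_pos: [0.5549, -0.2544, 0.122]
orientation: [-1.269, -2.872, -0.0]
contact_force: [-0.1, 0.5, 0.2]
grip_width: 0.0598
```

Call:
drive_tool --commands '[{"tx":0,"ty":-0.1,"tz":-1,"rx":0,"ry":0,"rz":0,"grip":-0.4},{"tx":0,"ty":0,"tz":-1,"rx":0,"ry":0,"rz":0,"grip":-0.4},{"tx":0,"ty":0,"tz":-1,"rx":0,"ry":0,"rz":0,"grip":-0.4},{"tx":0,"ty":0,"tz":-1,"rx":0,"ry":0,"rz":0,"grip":-0.4},{"tx":0,"ty":0,"tz":-1,"rx":0,"ry":0,"rz":0,"grip":-0.4},{"tx":0,"ty":0,"tz":0,"rx":0,"ry":0,"rz":0,"grip":-0.4}]'

```text
clock: 15.35
tcp_pos: [0.5541, -0.2563, 0.0208]
orientation: [-1.27, -2.87, 0.0]
contact_force: [-0.1, 0.7, -0.5]
grip_width: 0.0595
```

```bash
python3 - <<'E'
from h import *
f,W=snap("wrist","w6")
E
```

```text
t 15.35 tcp [ 0.5541 -0.2563  0.0208] ytool deg 42.25 tilt [-0.003  0.001 -1.   ] F [-0.1  0.7 -0.5] w 0.0595
```

View pics/w6.png

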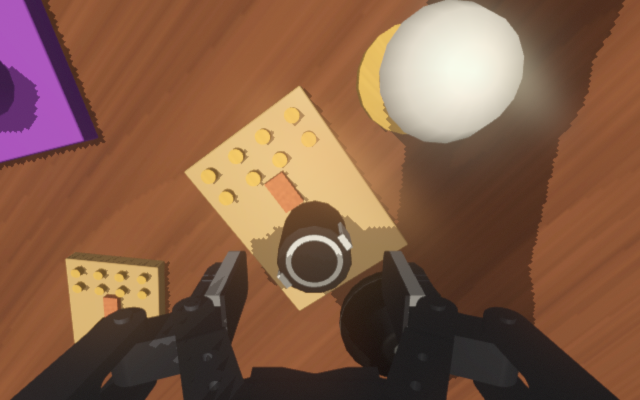

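Call:
drive_tool --commands '[{"tx":0.05,"ty":-0.05,"tz":0,"rx":0,"ry":0,"rz":0,"grip":-0.18},{"tx":0,"ty":0,"tz":-0.7,"rx":0,"ry":0,"rz":0,"grip":-0.18},{"tx":0,"ty":0,"tz":-0.7,"rx":0,"ry":0,"rz":0,"grip":-0.18},{"tx":0,"ty":0,"tz":-0.6,"rx":0,"ry":0,"rz":0,"grip":-0.18},{"tx":0,"ty":0,"tz":0,"rx":0,"ry":0,"rz":0,"grip":-0.18}]'

```text
clock: 16.02
tcp_pos: [0.5553, -0.2574, -0.0187]
orientation: [-1.271, -2.87, 0.0]
contact_force: [0.4, 0.0, -0.4]
grip_width: 0.0501
```

Call:
drive_tool --commands '[{"tx":0,"ty":0,"tz":0,"rx":0,"ry":0,"rz":0,"grip":1},{"tx":0,"ty":0,"tz":0,"rx":0,"ry":0,"rz":0,"grip":1},{"tx":0,"ty":0,"tz":0,"rx":0,"ry":0,"rz":0,"grip":1},{"tx":0,"ty":0,"tz":0,"rx":0,"ry":0,"rz":0,"grip":1}]' --grip_force 50

```text
clock: 16.52
tcp_pos: [0.5566, -0.2579, -0.017]
orientation: [1.271, 2.872, 0.0]
contact_force: [-0.3, -0.3, -1.1]
grip_width: 0.0348
```

Call:
drive_tool --commands '[{"tx":0,"ty":0,"tz":0.4,"rx":0,"ry":0,"rz":0,"grip":1},{"tx":0,"ty":0,"tz":0.8,"rx":0,"ry":0,"rz":0,"grip":1},{"tx":0,"ty":0,"tz":1,"rx":0,"ry":0,"rz":0,"grip":1},{"tx":0,"ty":0,"tz":1,"rx":0,"ry":0,"rz":0,"grip":1},{"tx":0,"ty":0,"tz":1,"rx":0,"ry":0,"rz":0,"grip":1},{"tx":0,"ty":0,"tz":1,"rx":0,"ry":0,"rz":0,"grip":1},{"tx":0,"ty":0,"tz":1,"rx":0,"ry":0,"rz":0,"grip":1},{"tx":0,"ty":0,"tz":0.6,"rx":0,"ry":0,"rz":0,"grip":1}]'

```text
clock: 17.52
tcp_pos: [0.5569, -0.2581, 0.1205]
orientation: [1.271, 2.871, 0.0]
contact_force: [-0.2, -0.2, -2.8]
grip_width: 0.0347
```

```bash
python3 - <<'E'
from h import *
f,W=snap("wrist","w7")
E
```

```text
t 17.52 tcp [ 0.5569 -0.2581  0.1205] ytool deg 42.24 tilt [ 0.002 -0.    -1.   ] F [-0.2 -0.2 -2.8] w 0.0347
```

View pics/w7.png

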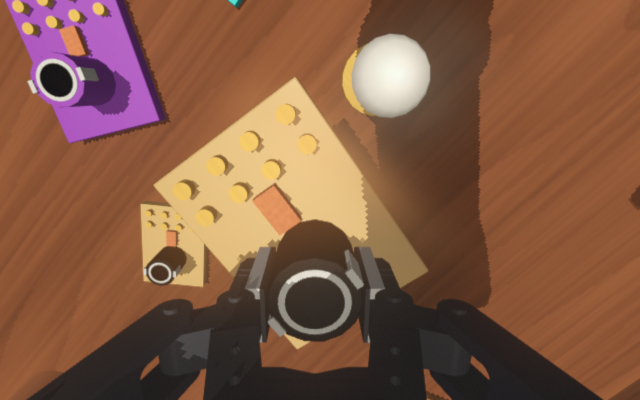

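```bash
cat > held.py <<'E'
from h import *
def held(f,o_pos,zc):
    W=cloud(f); H=cv2.cvtColor(f["frame"],cv2.COLOR_BGR2HSV)
    d=W-[*o_pos[:2],0]
    t=(H[...,0]>10)&(H[...,0]<34)&(H[...,1]>40)&(abs(W[...,2]-zc)<.012)&(np.hypot(d[...,0],d[...,1])<.1)
    t=cv2.morphologyEx(t.astype(np.uint8),cv2.MORPH_OPEN,np.ones((5,5)))>0
    q=W[t]; A=np.c_[q[:,:2]-q[:,:2].mean(0),np.ones(len(q))]; c=np.linalg.lstsq(A,q[:,2],rcond=None)[0]
    print("held n",len(q),"slopes",c[:2].round(3),"z mid",c[2].round(4),rect(q[:,:2]))
E
python3 - <<'E'
from held import *
held(dict(np.load("w7.npz")),[.5569,-.2581],.152)
E
```

```text
held n 26041 slopes [-0.007 -0.007] z mid 0.1538 ((541.59912109375, -254.08981323242188), (80.24211883544922, 110.49180603027344), 77.66024017333984)
```

Call:
drive_tool --commands '[{"tx":0.3,"ty":0.5,"tz":0,"rx":0,"ry":0,"rz":0,"grip":1},{"tx":0.3,"ty":0.9,"tz":0,"rx":0,"ry":0,"rz":0,"grip":1},{"tx":0.3,"ty":0.955,"tz":0,"rx":0,"ry":0,"rz":0,"grip":1},{"tx":0.3,"ty":0.955,"tz":0,"rx":0,"ry":0,"rz":0,"grip":1},{"tx":0.3,"ty":0.955,"tz":0,"rx":0,"ry":0,"rz":0,"grip":1},{"tx":0.3,"ty":0.955,"tz":0,"rx":0,"ry":0,"rz":0,"grip":1},{"tx":0.3,"ty":0.955,"tz":0,"rx":0,"ry":0,"rz":0,"grip":1},{"tx":0.3,"ty":0.955,"tz":0,"rx":0,"ry":0,"rz":0,"grip":1},{"tx":0,"ty":0.955,"tz":0,"rx":0,"ry":0,"rz":0,"grip":1},{"tx":0,"ty":0.955,"tz":0,"rx":0,"ry":0,"rz":0,"grip":1}]'

```text
clock: 18.82
tcp_pos: [0.6042, -0.0759, 0.1187]
orientation: [-1.272, -2.872, 0.0]
contact_force: [-0.4, 0.5, -2.8]
grip_width: 0.0349
```

Call:
drive_tool --commands '[{"tx":0,"ty":0.955,"tz":0,"rx":0,"ry":0,"rz":0,"grip":1},{"tx":0,"ty":0.955,"tz":0,"rx":0,"ry":0,"rz":0,"grip":1},{"tx":0,"ty":0.955,"tz":0,"rx":0,"ry":0,"rz":0,"grip":1},{"tx":0,"ty":0.955,"tz":0,"rx":0,"ry":0,"rz":0.4,"grip":1},{"tx":0,"ty":0.955,"tz":0,"rx":0,"ry":0,"rz":0.4,"grip":1},{"tx":0,"ty":0.955,"tz":0,"rx":0,"ry":0,"rz":0.4,"grip":1},{"tx":-0.2,"ty":0.955,"tz":0,"rx":0,"ry":0,"rz":0.4,"grip":1},{"tx":-0.2,"ty":0.955,"tz":0,"rx":0,"ry":0,"rz":0.4,"grip":1},{"tx":-0.2,"ty":0.955,"tz":0,"rx":0,"ry":0,"rz":0.4,"grip":1},{"tx":-0.2,"ty":0.955,"tz":0,"rx":0,"ry":0,"rz":0.4,"grip":1}]'

```text
clock: 20.08
tcp_pos: [0.5881, 0.1151, 0.1188]
orientation: [-0.684, -3.066, -0.0]
contact_force: [0.6, 0.2, -3.2]
grip_width: 0.0348
```

Call:
drive_tool --commands '[{"tx":-0.2,"ty":0.955,"tz":0,"rx":0,"ry":0,"rz":0.4,"grip":1},{"tx":-0.2,"ty":0.955,"tz":0,"rx":0,"ry":0,"rz":0,"grip":1},{"tx":-0.2,"ty":0.955,"tz":0,"rx":0,"ry":0,"rz":0,"grip":1},{"tx":-0.2,"ty":0.8,"tz":0,"rx":0,"ry":0,"rz":0,"grip":1},{"tx":0,"ty":0,"tz":0,"rx":0,"ry":0,"rz":0,"grip":1},{"tx":0,"ty":0,"tz":0,"rx":0,"ry":0,"rz":0,"grip":1}]'

```text
clock: 20.82
tcp_pos: [0.5726, 0.1863, 0.1188]
orientation: [0.605, 3.083, -0.001]
contact_force: [-0.0, 0.3, -3.5]
grip_width: 0.0345
```

```bash
python3 - <<'E'
from held import *
f,W=snap("wrist","w8")
held(f,[.5715,.2],.152)
E
```

```text
t 20.82 tcp [0.5726 0.1863 0.1188] ytool deg 67.8 tilt [ 0.    -0.001 -1.   ] F [-0.   0.3 -3.5] w 0.0345
held n 26107 slopes [-0.003 -0.01 ] z mid 0.1522 ((557.1082153320312, 183.29153442382812), (110.46543884277344, 80.1317138671875), 13.241835594177246)
```

View pics/w8.png

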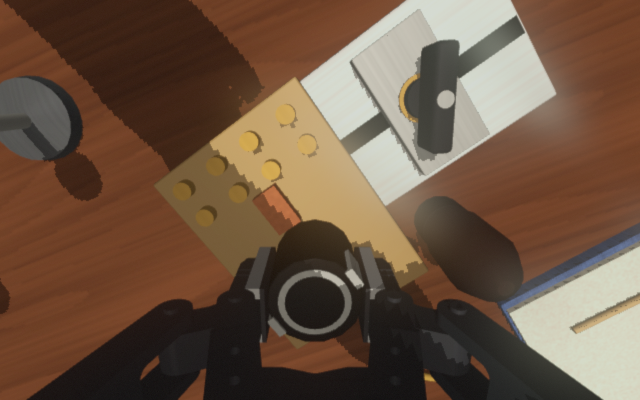

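Call:
drive_tool --commands '[{"tx":-0.05,"ty":0.67,"tz":0,"rx":0,"ry":0,"rz":0,"grip":1},{"tx":0,"ty":0,"tz":-1,"rx":0,"ry":0,"rz":0,"grip":1},{"tx":0,"ty":0,"tz":-1,"rx":0,"ry":0,"rz":0,"grip":1},{"tx":0,"ty":0,"tz":-1,"rx":0,"ry":0,"rz":0,"grip":1},{"tx":0,"ty":0,"tz":0,"rx":0,"ry":0,"rz":0,"grip":1}]'

```text
clock: 21.5
tcp_pos: [0.5701, 0.2007, 0.0573]
orientation: [-0.603, -3.08, 0.003]
contact_force: [-0.2, 0.1, -2.9]
grip_width: 0.0348
```

```bash
python3 - <<'E'
from held import *
f,W=snap("wrist","w9")
held(f,[.5715,.2],.092)
E
```

```text
t 21.5 tcp [0.5701 0.2007 0.0573] ytool deg 67.85 tilt [-0.003 -0.001 -1.   ] F [-0.2  0.1 -2.9] w 0.0348
held n 26171 slopes [-0.004 -0.01 ] z mid 0.0909 ((554.5401000976562, 197.61874389648438), (110.16194152832031, 80.14942169189453), 13.283860206604004)
```

Call:
drive_tool --commands '[{"tx":0,"ty":0,"tz":-0.8,"rx":0,"ry":0,"rz":0,"grip":1},{"tx":0,"ty":0,"tz":-0.8,"rx":0,"ry":0,"rz":0,"grip":1},{"tx":0,"ty":0,"tz":-0.2,"rx":0,"ry":0,"rz":0,"grip":1},{"tx":0,"ty":0,"tz":-0.2,"rx":0,"ry":0,"rz":0,"grip":1},{"tx":0,"ty":0,"tz":-0.15,"rx":0,"ry":0,"rz":0,"grip":1},{"tx":0,"ty":0,"tz":0,"rx":0,"ry":0,"rz":0,"grip":1}]'

```text
clock: 22.3
tcp_pos: [0.5715, 0.2006, 0.0158]
orientation: [0.604, 3.083, 0.0]
contact_force: [0.6, 0.5, -2.4]
grip_width: 0.0349
```

Call:
drive_tool --commands '[{"tx":0,"ty":0,"tz":-0.1,"rx":0,"ry":0,"rz":0,"grip":1},{"tx":0,"ty":0,"tz":-0.07,"rx":0,"ry":0,"rz":0,"grip":1},{"tx":0,"ty":0,"tz":0,"rx":0,"ry":0,"rz":0,"grip":1}]'

```text
clock: 22.68
tcp_pos: [0.5716, 0.2007, 0.0129]
orientation: [0.604, 3.083, 0.001]
contact_force: [-1.5, -0.4, 1.5]
grip_width: 0.0346
```

Call:
drive_tool --commands '[{"tx":0,"ty":0,"tz":0,"rx":0,"ry":0,"rz":0,"grip":-0.2},{"tx":0,"ty":0,"tz":0,"rx":0,"ry":0,"rz":0,"grip":-0.2},{"tx":0,"ty":0,"tz":0.4,"rx":0,"ry":0,"rz":0,"grip":-0.2},{"tx":0,"ty":0,"tz":1,"rx":0,"ry":0,"rz":0,"grip":-0.2},{"tx":0,"ty":0,"tz":1,"rx":0,"ry":0,"rz":0,"grip":-0.2},{"tx":0,"ty":0,"tz":1,"rx":0,"ry":0,"rz":0,"grip":-0.2},{"tx":0,"ty":0,"tz":1,"rx":0,"ry":0,"rz":0,"grip":-0.4},{"tx":0,"ty":0,"tz":0.5,"rx":0,"ry":0,"rz":0,"grip":-0.4},{"tx":0,"ty":0,"tz":0,"rx":0,"ry":0,"rz":0,"grip":-0.4}]'

```text
clock: 23.8
tcp_pos: [0.5721, 0.2009, 0.1117]
orientation: [0.603, 3.081, 0.002]
contact_force: [0.1, 0.6, -0.3]
grip_width: 0.0596
```

```bash
cat > chk.py <<'E'
from held import *
import sys
def chk(tag):
    f,W=snap("wrist",tag); H=cv2.cvtColor(f["frame"],cv2.COLOR_BGR2HSV); h=toH(W)
    t=(H[...,0]>10)&(H[...,0]<34)&(H[...,1]>40)&(abs(W[...,2]-.0455)<.006)&(abs(h[...,0])<.08)&(abs(h[...,1]+.055)<.06)
    t=cv2.morphologyEx(t.astype(np.uint8),cv2.MORPH_OPEN,np.ones((5,5)))>0
    q=W[t]; A=np.c_[q[:,:2]-q[:,:2].mean(0),np.ones(len(q))]; c=np.linalg.lstsq(A,q[:,2],rcond=None)[0]
    print("board n",len(q),"slopes",c[:2].round(3),"z",c[2].round(4)); rr=rect(q[:,:2]); print(rr,"in holder",toH(np.array(rr[0])/1000))
    k=W[(W[...,2]>.089)&(W[...,2]<.1)&(abs(h[...,0])<.04)&(h[...,1]>-.03)&(h[...,1]<.09)]
    if len(k): kr=rect(k[:,:2]); print("knob",len(k),kr,toH(np.array(kr[0])/1000))
    m=(H[...,1]<60)&(abs(W[...,2]-.049)<.004)&(abs(h[...,0])<.055)
    for nm,s in(("fixed",h[...,1]<-.085),("jaw",h[...,1]>-.03)):
        p=h[m&s]
        if len(p)>20: print(nm,len(p),np.percentile(p[:,1],[1,99]).round(4),"x",np.percentile(p[:,0],[1,99]).round(4))
if __name__=="__main__": chk(sys.argv[1])
E
python3 chk.py w10
```

```text
t 23.8 tcp [0.5721 0.2009 0.1117] ytool deg 67.84 tilt [ 0.002  0.001 -1.   ] F [ 0.1  0.6 -0.3] w 0.0596
board n 11410 slopes [-0.002 -0.001] z 0.0456
((558.0745849609375, 189.08836364746094), (110.07398986816406, 97.79463195800781), 13.26145076751709) in holder [ 0.00019092 -0.06401167]
knob 2870 ((535.6817626953125, 282.9529724121094), (14.776446342468262, 63.98554229736328), 70.25666046142578) [0.00024486 0.03248703]
fixed 3356 [-0.1192 -0.0994] x [-0.0491  0.0485]
jaw 7510 [0.0057 0.0589] x [-0.0494  0.049 ]
```

View pics/w10.png

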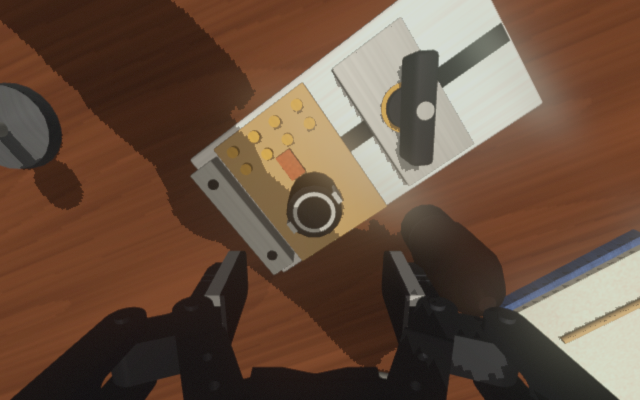

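Call:
drive_tool --commands '[{"tx":-0.364,"ty":0.82,"tz":0,"rx":0,"ry":0,"rz":0.3,"grip":-0.4},{"tx":-0.364,"ty":0.82,"tz":0,"rx":0,"ry":0,"rz":0,"grip":-0.4},{"tx":-0.364,"ty":0.82,"tz":0,"rx":0,"ry":0,"rz":0,"grip":-0.4},{"tx":-0.364,"ty":0.82,"tz":0,"rx":0,"ry":0,"rz":0,"grip":-0.4},{"tx":-0.364,"ty":0.82,"tz":0,"rx":0,"ry":0,"rz":0,"grip":-0.4},{"tx":0,"ty":0,"tz":0,"rx":0,"ry":0,"rz":0,"grip":-0.4},{"tx":0,"ty":0,"tz":0,"rx":0,"ry":0,"rz":0,"grip":-0.4}]'

```text
clock: 24.72
tcp_pos: [0.5353, 0.282, 0.1104]
orientation: [0.54, 3.095, -0.001]
contact_force: [-0.1, 0.0, -0.4]
grip_width: 0.0598
```

Call:
drive_tool --commands '[{"tx":0.02,"ty":0.05,"tz":-1,"rx":0,"ry":0,"rz":0,"grip":-0.4},{"tx":0,"ty":0,"tz":-1,"rx":0,"ry":0,"rz":0,"grip":-0.4},{"tx":0,"ty":0,"tz":-1,"rx":0,"ry":0,"rz":0,"grip":-0.4},{"tx":0,"ty":0,"tz":-0.7,"rx":0,"ry":0,"rz":0,"grip":-0.4},{"tx":0,"ty":0,"tz":-0.5,"rx":0,"ry":0,"rz":0,"grip":-0.4},{"tx":0,"ty":0,"tz":0,"rx":0,"ry":0,"rz":0,"grip":-0.4},{"tx":0,"ty":0,"tz":0,"rx":0,"ry":0,"rz":0,"grip":-0.4}]'

```text
clock: 25.6
tcp_pos: [0.5359, 0.2838, 0.027]
orientation: [0.539, 3.094, 0.001]
contact_force: [0.5, 0.0, -0.0]
grip_width: 0.0598
```

Call:
drive_tool --commands '[{"tx":0,"ty":0,"tz":0,"rx":0,"ry":0,"rz":0,"grip":1},{"tx":0,"ty":0,"tz":0,"rx":0,"ry":0,"rz":0,"grip":1},{"tx":0,"ty":0,"tz":0,"rx":0,"ry":0,"rz":0,"grip":1},{"tx":0,"ty":0,"tz":0,"rx":0,"ry":0,"rz":0,"grip":1},{"tx":0,"ty":0,"tz":0,"rx":0,"ry":0,"rz":0,"grip":1}]' --grip_force 60

```text
clock: 26.22
tcp_pos: [0.5354, 0.2836, 0.0269]
orientation: [-0.539, -3.095, -0.0]
contact_force: [-1.8, -0.9, 6.2]
grip_width: 0.013
```

Call:
drive_tool --commands '[{"tx":0.093,"ty":-0.389,"tz":0,"rx":0,"ry":0,"rz":0,"grip":1},{"tx":0.093,"ty":-0.389,"tz":0,"rx":0,"ry":0,"rz":0,"grip":1},{"tx":0.047,"ty":-0.194,"tz":0,"rx":0,"ry":0,"rz":0,"grip":1},{"tx":0.023,"ty":-0.097,"tz":0,"rx":0,"ry":0,"rz":0,"grip":1},{"tx":0,"ty":0,"tz":0,"rx":0,"ry":0,"rz":0,"grip":1},{"tx":0,"ty":0,"tz":0,"rx":0,"ry":0,"rz":0,"grip":1}]'

```text
clock: 26.98
tcp_pos: [0.5404, 0.2628, 0.0269]
orientation: [-0.538, -3.095, -0.001]
contact_force: [-2.7, 0.1, 5.5]
grip_width: 0.0129
```

Call:
drive_tool --commands '[{"tx":0.023,"ty":-0.097,"tz":0,"rx":0,"ry":0,"rz":0,"grip":1},{"tx":0.023,"ty":-0.097,"tz":0,"rx":0,"ry":0,"rz":0,"grip":1},{"tx":0,"ty":0,"tz":0,"rx":0,"ry":0,"rz":0,"grip":1}]'

```text
clock: 27.35
tcp_pos: [0.5412, 0.2596, 0.0269]
orientation: [-0.538, -3.095, -0.002]
contact_force: [-3.8, 1.5, 5.8]
grip_width: 0.0129
```

Call:
drive_tool --commands '[{"tx":0.012,"ty":-0.049,"tz":0,"rx":0,"ry":0,"rz":0,"grip":1},{"tx":0,"ty":0,"tz":0,"rx":0,"ry":0,"rz":0,"grip":1}]'

```text
clock: 27.6
tcp_pos: [0.5413, 0.2588, 0.0268]
orientation: [-0.537, -3.095, -0.002]
contact_force: [-3.6, 2.8, 5.9]
grip_width: 0.0128
```

Call:
drive_tool --commands '[{"tx":0.012,"ty":-0.049,"tz":0,"rx":0,"ry":0,"rz":0,"grip":1},{"tx":0,"ty":0,"tz":0,"rx":0,"ry":0,"rz":0,"grip":1}]'

```text
clock: 27.85
tcp_pos: [0.5414, 0.2584, 0.0269]
orientation: [-0.537, -3.095, -0.003]
contact_force: [-4.3, 3.1, 5.4]
grip_width: 0.0128
```

Call:
drive_tool --commands '[{"tx":0.012,"ty":-0.049,"tz":0,"rx":0,"ry":0,"rz":0,"grip":1},{"tx":0,"ty":0,"tz":0,"rx":0,"ry":0,"rz":0,"grip":1}]'

```text
clock: 28.1
tcp_pos: [0.5414, 0.2584, 0.0269]
orientation: [-0.536, -3.095, -0.005]
contact_force: [-4.4, 5.5, 5.1]
grip_width: 0.0129
```

Call:
drive_tool --commands '[{"tx":0.02,"ty":-0.085,"tz":0,"rx":0,"ry":0,"rz":0,"grip":1},{"tx":0,"ty":0,"tz":0,"rx":0,"ry":0,"rz":0,"grip":1}]'

```text
clock: 28.35
tcp_pos: [0.5414, 0.2584, 0.0269]
orientation: [-0.534, -3.094, -0.008]
contact_force: [-4.8, 9.6, 4.0]
grip_width: 0.0131
```

Call:
drive_tool --commands '[{"tx":0,"ty":0,"tz":0,"rx":0,"ry":0,"rz":-0.75,"grip":1},{"tx":0,"ty":0,"tz":0,"rx":0,"ry":0,"rz":-0.75,"grip":1},{"tx":0,"ty":0,"tz":0,"rx":0,"ry":0,"rz":-0.75,"grip":1},{"tx":0,"ty":0,"tz":0,"rx":0,"ry":0,"rz":-0.75,"grip":1},{"tx":0,"ty":0,"tz":0,"rx":0,"ry":0,"rz":-0.75,"grip":1},{"tx":0,"ty":0,"tz":0,"rx":0,"ry":0,"rz":-0.75,"grip":1},{"tx":0,"ty":0,"tz":0,"rx":0,"ry":0,"rz":-0.75,"grip":1},{"tx":0,"ty":0,"tz":0,"rx":0,"ry":0,"rz":0,"grip":1},{"tx":0,"ty":0,"tz":0,"rx":0,"ry":0,"rz":0,"grip":1}]'

```text
clock: 29.48
tcp_pos: [0.5414, 0.2583, 0.027]
orientation: [-1.606, -2.696, -0.005]
contact_force: [-4.9, 8.4, 7.2]
grip_width: 0.013
```

```bash
python3 chk.py w11
```

```text
t 29.48 tcp [0.5414 0.2583 0.027 ] ytool deg 28.44 tilt [-0.001  0.005 -1.   ] F [-4.9  8.4  7.2] w 0.013
board n 1416 slopes [0.027 0.009] z 0.0459
((517.8078002929688, 191.98324584960938), (32.837833404541016, 66.749267578125), 13.670687675476074) in holder [-0.03829814 -0.05183027]
knob 6104 ((542.6229858398438, 260.2542419433594), (37.6473388671875, 63.02726745605469), 49.12177276611328) [0.00171605 0.00879635]
fixed 25 [-0.1034 -0.0894] x [-0.0501 -0.0313]
jaw 12403 [-0.0178  0.0344] x [-0.0492  0.0489]
```

View pics/w11.png

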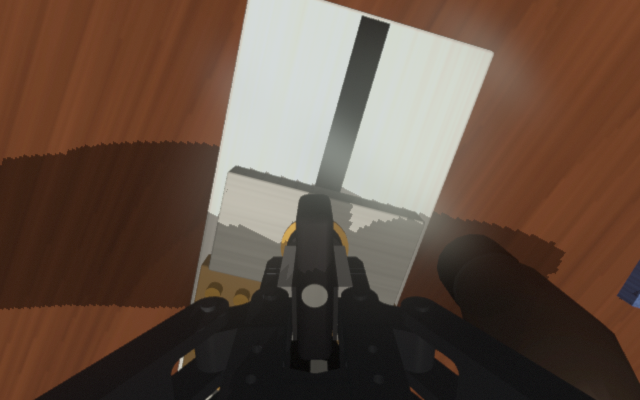

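Call:
drive_tool --commands '[{"tx":-0.02,"ty":0.1,"tz":0,"rx":0,"ry":0,"rz":0,"grip":1},{"tx":0,"ty":0,"tz":0,"rx":0,"ry":0,"rz":0,"grip":-0.3},{"tx":0,"ty":0,"tz":0,"rx":0,"ry":0,"rz":0,"grip":-0.3},{"tx":0,"ty":0,"tz":0,"rx":0,"ry":0,"rz":0,"grip":-0.3},{"tx":0,"ty":0,"tz":0.8,"rx":0,"ry":0,"rz":0,"grip":-0.3},{"tx":0,"ty":0,"tz":1,"rx":0,"ry":0,"rz":0,"grip":-0.3},{"tx":0,"ty":0,"tz":1,"rx":0,"ry":0,"rz":0,"grip":-0.3},{"tx":0,"ty":0,"tz":1,"rx":0,"ry":0,"rz":0,"grip":-0.3},{"tx":0,"ty":0,"tz":1,"rx":0,"ry":0,"rz":0,"grip":-0.3},{"tx":0,"ty":0,"tz":1,"rx":0,"ry":0,"rz":0,"grip":-0.3}]'

```text
clock: 30.78
tcp_pos: [0.5427, 0.2558, 0.1449]
orientation: [1.612, 2.695, 0.003]
contact_force: [-0.4, 0.1, 0.3]
grip_width: 0.0553
```

Call:
drive_tool --commands '[{"tx":0.4,"ty":-0.8,"tz":0.3,"rx":0,"ry":0,"rz":0.9,"grip":-0.3},{"tx":0.4,"ty":-0.8,"tz":0.3,"rx":0,"ry":0,"rz":0.9,"grip":-0.3},{"tx":0.4,"ty":-0.8,"tz":0,"rx":0,"ry":0,"rz":0.9,"grip":-0.3},{"tx":0.4,"ty":-0.8,"tz":0,"rx":0,"ry":0,"rz":0.9,"grip":-0.3},{"tx":0.4,"ty":-0.8,"tz":0,"rx":0,"ry":0,"rz":0.9,"grip":-0.3},{"tx":0.4,"ty":-0.8,"tz":0,"rx":0,"ry":0,"rz":0,"grip":-0.3},{"tx":0,"ty":0,"tz":0,"rx":0,"ry":0,"rz":0,"grip":-0.3},{"tx":0,"ty":0,"tz":0,"rx":0,"ry":0,"rz":0,"grip":-0.3}]'

```text
clock: 31.78
tcp_pos: [0.59, 0.1605, 0.1547]
orientation: [-0.701, -3.062, -0.001]
contact_force: [-0.3, -0.1, 0.0]
grip_width: 0.0554
```

```bash
python3 chk.py w12; python3 - <<'E'
from h import *
for n in ["scene","side"]:
    f,W=snap(n,n+"F")
E
```

```text
t 31.77 tcp [0.59   0.1605 0.1547] ytool deg 64.2 tilt [-0.     0.001 -1.   ] F [-0.3 -0.1  0. ] w 0.0554
board n 9976 slopes [ 0.001 -0.007] z 0.0457
((558.7757568359375, 187.41529846191406), (110.1908187866211, 93.43877410888672), 13.35787582397461) in holder [ 0.00048371 -0.06580194]
knob 2125 ((541.2405395507812, 258.4551696777344), (14.416116714477539, 64.29791259765625), 36.615325927734375) [-4.69351878e-05  7.36817150e-03]
fixed 2540 [-0.1192 -0.1   ] x [-0.049   0.0486]
jaw 6659 [-0.0195  0.0335] x [-0.0491  0.0491]
t 31.82 tcp [0.5898 0.1608 0.1545] ytool deg 64.26 tilt [-0.     0.001 -1.   ] F [ 0.1 -0.5 -0.3] w 0.0551
t 31.88 tcp [0.5898 0.1609 0.1544] ytool deg 64.29 tilt [-0.  0. -1.] F [-0.2  0.3  0.3] w 0.0558
```

View pics/w12.png

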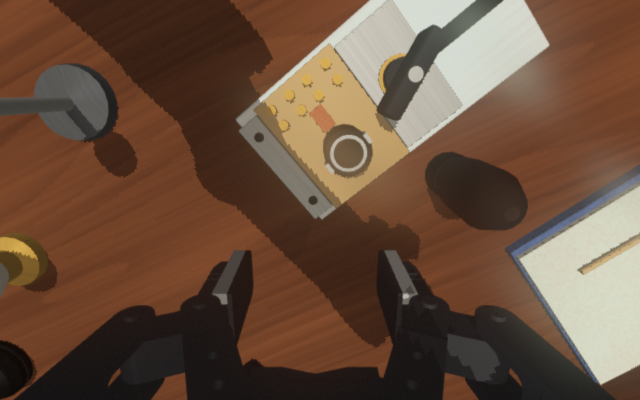

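View pics/sideF.png

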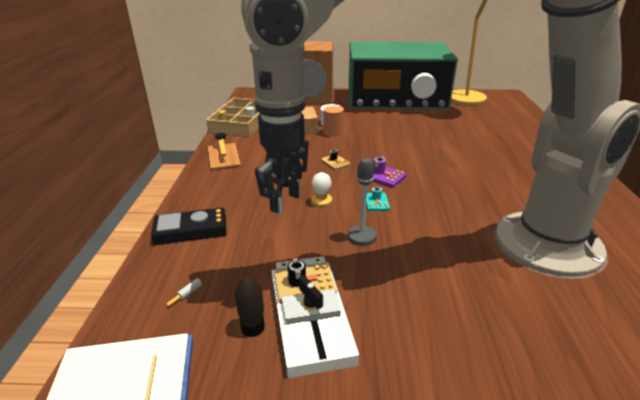

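The board is held, but the released knob stands at about 1.17 rad, so it slipped in the pads. I will re-grip harder and tighten it further.

Call:
drive_tool --commands '[{"tx":-0.405,"ty":0.813,"tz":0,"rx":0,"ry":0,"rz":-0.577,"grip":-0.3},{"tx":-0.405,"ty":0.813,"tz":0,"rx":0,"ry":0,"rz":-0.577,"grip":-0.3},{"tx":-0.405,"ty":0.813,"tz":0,"rx":0,"ry":0,"rz":-0.577,"grip":-0.3},{"tx":-0.405,"ty":0.813,"tz":0,"rx":0,"ry":0,"rz":-0.577,"grip":-0.3},{"tx":-0.405,"ty":0.813,"tz":0,"rx":0,"ry":0,"rz":-0.577,"grip":-0.3},{"tx":-0.405,"ty":0.813,"tz":0,"rx":0,"ry":0,"rz":-0.577,"grip":-0.3},{"tx":0,"ty":0,"tz":-0.5,"rx":0,"ry":0,"rz":0,"grip":-0.3},{"tx":0,"ty":0,"tz":-0.5,"rx":0,"ry":0,"rz":0,"grip":-0.3},{"tx":0,"ty":0,"tz":0,"rx":0,"ry":0,"rz":0,"grip":-0.3}]'

```text
clock: 33.05
tcp_pos: [0.5411, 0.2558, 0.1331]
orientation: [-1.413, -2.805, 0.004]
contact_force: [-0.2, 0.3, 0.1]
grip_width: 0.0557
```

Call:
drive_tool --commands '[{"tx":0,"ty":0.1,"tz":-1,"rx":0,"ry":0,"rz":0,"grip":-0.3},{"tx":0,"ty":0,"tz":-1,"rx":0,"ry":0,"rz":0,"grip":-0.3},{"tx":0,"ty":0,"tz":-1,"rx":0,"ry":0,"rz":0,"grip":-0.3},{"tx":0,"ty":0,"tz":-1,"rx":0,"ry":0,"rz":0,"grip":-0.3},{"tx":0,"ty":0,"tz":-0.7,"rx":0,"ry":0,"rz":0,"grip":-0.3},{"tx":0,"ty":0,"tz":-0.5,"rx":0,"ry":0,"rz":0,"grip":-0.3},{"tx":0,"ty":0,"tz":0,"rx":0,"ry":0,"rz":0,"grip":-0.3},{"tx":0,"ty":0,"tz":0,"rx":0,"ry":0,"rz":0,"grip":-0.3}]'

```text
clock: 34.05
tcp_pos: [0.5421, 0.2594, 0.031]
orientation: [1.413, 2.805, 0.001]
contact_force: [-0.5, -0.2, 1.0]
grip_width: 0.0557
```

Call:
drive_tool --commands '[{"tx":0,"ty":0,"tz":0,"rx":0,"ry":0,"rz":0,"grip":1},{"tx":0,"ty":0,"tz":0,"rx":0,"ry":0,"rz":0,"grip":1},{"tx":0,"ty":0,"tz":0,"rx":0,"ry":0,"rz":0,"grip":1},{"tx":0,"ty":0,"tz":0,"rx":0,"ry":0,"rz":0,"grip":1},{"tx":0,"ty":0,"tz":0,"rx":0,"ry":0,"rz":0,"grip":1}]' --grip_force 100

```text
clock: 34.67
tcp_pos: [0.541, 0.2589, 0.0311]
orientation: [-1.412, -2.805, 0.001]
contact_force: [-4.6, -1.9, 7.0]
grip_width: 0.0119
```

Call:
drive_tool --commands '[{"tx":0,"ty":0,"tz":0,"rx":0,"ry":0,"rz":-0.35,"grip":1},{"tx":0,"ty":0,"tz":0,"rx":0,"ry":0,"rz":-0.35,"grip":1},{"tx":0,"ty":0,"tz":0,"rx":0,"ry":0,"rz":-0.35,"grip":1},{"tx":0,"ty":0,"tz":0,"rx":0,"ry":0,"rz":-0.35,"grip":1},{"tx":0,"ty":0,"tz":0,"rx":0,"ry":0,"rz":0,"grip":1},{"tx":0,"ty":0,"tz":0,"rx":0,"ry":0,"rz":0,"grip":1}]'

```text
clock: 35.42
tcp_pos: [0.5411, 0.2589, 0.0312]
orientation: [-1.679, -2.654, 0.001]
contact_force: [-4.3, -1.8, 7.6]
grip_width: 0.0123
```

```bash
python3 - <<'E'
from h import *
from bench import status
print(status.get_obs()["moment"].round(2))
f,W=snap("side","s13"); h=toH(W)
f,W=snap("wrist","w13"); h=toH(W)
k=W[(W[...,2]>.089)&(W[...,2]<.0965)&(abs(h[...,0])<.04)&(h[...,1]>-.03)&(h[...,1]<.06)]
k=k[k[:,1]>.27] if 0 else k
kr=rect(k[:,:2]); print(len(k),kr)
cv2.imwrite("pics/w13c.png",cv2.resize(f["frame"][160:360,220:420],None,fx=3,fy=3))
E
```

```text
[-0.38  0.73  0.06]
t 35.42 tcp [0.5411 0.2589 0.0312] ytool deg 25.35 tilt [-0.001 -0.    -1.   ] F [-4.3 -1.8  7.6] w 0.0123
t 35.48 tcp [0.5412 0.2589 0.0312] ytool deg 25.35 tilt [-0.001 -0.    -1.   ] F [-3.6 -2.7  8.4] w 0.0117
5221 ((539.1123046875, 258.7167053222656), (37.07480239868164, 62.186500549316406), 5.459810256958008)
```

View pics/w13c.png

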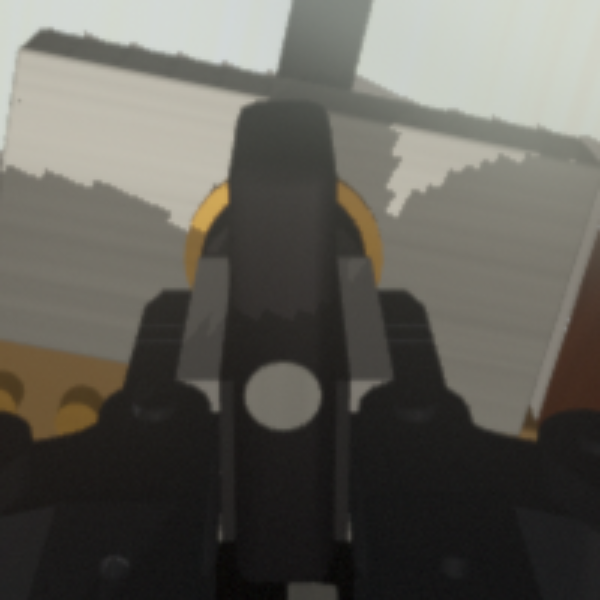

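Call:
drive_tool --commands '[{"tx":0,"ty":0,"tz":0,"rx":0,"ry":0,"rz":0,"grip":0.2},{"tx":0,"ty":0,"tz":0,"rx":0,"ry":0,"rz":0,"grip":-0.3},{"tx":0,"ty":0,"tz":0,"rx":0,"ry":0,"rz":0,"grip":-0.3},{"tx":0,"ty":0,"tz":0,"rx":0,"ry":0,"rz":0,"grip":-0.3},{"tx":0,"ty":0,"tz":0.8,"rx":0,"ry":0,"rz":0,"grip":-0.3},{"tx":0,"ty":0,"tz":1,"rx":0,"ry":0,"rz":0,"grip":-0.3},{"tx":0,"ty":0,"tz":1,"rx":0,"ry":0,"rz":0,"grip":-0.3},{"tx":0,"ty":0,"tz":1,"rx":0,"ry":0,"rz":0,"grip":-0.3},{"tx":0,"ty":0,"tz":1,"rx":0,"ry":0,"rz":0,"grip":-0.3},{"tx":0,"ty":0,"tz":1,"rx":0,"ry":0,"rz":0,"grip":-0.3}]'

```text
clock: 36.78
tcp_pos: [0.5419, 0.2593, 0.1487]
orientation: [1.68, 2.654, 0.002]
contact_force: [-0.3, 0.4, 0.2]
grip_width: 0.0554
```

Call:
drive_tool --commands '[{"tx":0.4,"ty":-0.8,"tz":0.3,"rx":0,"ry":0,"rz":0.9,"grip":-0.3},{"tx":0.4,"ty":-0.8,"tz":0.3,"rx":0,"ry":0,"rz":0.9,"grip":-0.3},{"tx":0.4,"ty":-0.8,"tz":0,"rx":0,"ry":0,"rz":0.9,"grip":-0.3},{"tx":0.4,"ty":-0.8,"tz":0,"rx":0,"ry":0,"rz":0.9,"grip":-0.3},{"tx":0.4,"ty":-0.8,"tz":0,"rx":0,"ry":0,"rz":0.9,"grip":-0.3},{"tx":0.4,"ty":-0.8,"tz":0,"rx":0,"ry":0,"rz":0,"grip":-0.3},{"tx":0,"ty":0,"tz":0,"rx":0,"ry":0,"rz":0,"grip":-0.3},{"tx":0,"ty":0,"tz":0,"rx":0,"ry":0,"rz":0,"grip":-0.3}]'

```text
clock: 37.78
tcp_pos: [0.5893, 0.1641, 0.1586]
orientation: [-0.778, -3.043, -0.001]
contact_force: [-1.1, 0.0, -1.2]
grip_width: 0.0555
```

```bash
python3 chk.py w14; python3 - <<'E'
from h import *
f=dict(np.load("w14.npz")); W=cloud(f); h=toH(W); H=cv2.cvtColor(f["frame"],cv2.COLOR_BGR2HSV)
# board: saturation-strict, between faces
t=(H[...,0]>10)&(H[...,0]<34)&(H[...,1]>95)&(abs(W[...,2]-.0455)<.004)&(abs(h[...,0])<.07)&(h[...,1]<-.01)&(h[...,1]>-.11)
t=cv2.morphologyEx(t.astype(np.uint8),cv2.MORPH_OPEN,np.ones((5,5)))>0
q=W[t];rr=rect(q[:,:2]);print("strict",len(q),rr,toH(np.array(rr[0])/1000))
cv2.imwrite("pics/w14c.png",cv2.resize(f["frame"][20:240,210:510],None,fx=2.6,fy=2.6))
for n in ["scene","side"]:
    f,W=snap(n,n+"G"); h=toH(W)
    f0=dict(np.load(n+"0.npz")); W0=cloud(f0)
    k=W[(W[...,2]>.088)&(W[...,2]<.1)&(abs(h[...,0])<.04)&(h[...,1]>-.03)&(h[...,1]<.06)]; print(n,"knob",len(k),rect(k[:,:2]))
    for nm,c,lo,hi in(("lamp",(.537,-.16),.05,.08),("cup",(.635,-.26),.015,.033),("valve",(.648,.28),.06,.12)):
        for w in(W0,W):
            p=w[(np.hypot(w[...,0]-c[0],w[...,1]-c[1])<.05)&(w[...,2]>lo)&(w[...,2]<hi)]; print("  ",nm,len(p),p.mean(0).round(4) if len(p) else "")
E
```

```text
t 37.77 tcp [0.5893 0.1641 0.1586] ytool deg 61.31 tilt [-0.     0.001 -1.   ] F [-1.1  0.  -1.2] w 0.0555
board n 9678 slopes [ 0.    -0.005] z 0.0456
((558.52783203125, 187.80462646484375), (110.25373840332031, 92.9444808959961), 12.671919822692871) in holder [ 0.00033314 -0.06536563]
knob 2052 ((541.2047729492188, 258.55816650390625), (14.412238121032715, 64.02796173095703), 36.438316345214844) [-5.77641042e-05  7.47666266e-03]
fixed 2474 [-0.1192 -0.0999] x [-0.0491  0.0486]
jaw 6533 [-0.0195  0.0336] x [-0.0491  0.0491]
strict 9087 ((557.4324951171875, 193.12551879882812), (109.33868408203125, 80.11074829101562), 13.283868789672852) [ 0.00050547 -0.0599359 ]
t 37.83 tcp [0.5892 0.1644 0.1585] ytool deg 61.36 tilt [-0.  0. -1.] F [ 0.2  0.5 -0.1] w 0.0555
scene knob 156 ((542.2262573242188, 258.32830810546875), (15.241329193115234, 64.20338439941406), 35.934959411621094)
   lamp 191 [ 0.5472 -0.1523  0.0689]
   lamp 189 [ 0.5479 -0.1528  0.0686]
   cup 366 [ 0.6413 -0.2637  0.025 ]
   cup 344 [ 0.6451 -0.2648  0.0258]
   valve 494 [0.6594 0.279  0.0969]
   valve 484 [0.6597 0.279  0.0966]
t 37.88 tcp [0.5892 0.1645 0.1584] ytool deg 61.4 tilt [-0.  0. -1.] F [ 0.1  0.8 -0.2] w 0.0554
side knob 230 ((540.5816650390625, 259.1307678222656), (14.100397109985352, 63.846553802490234), 35.66778564453125)
   lamp 195 [ 0.5361 -0.1457  0.0662]
   lamp 196 [ 0.5362 -0.1457  0.0663]
   cup 235 [ 0.6326 -0.2554  0.024 ]
   cup 40 [ 0.6426 -0.2502  0.0252]
   valve 847 [0.6446 0.2901 0.0926]
   valve 845 [0.6446 0.2901 0.0928]
```

View pics/w14c.png

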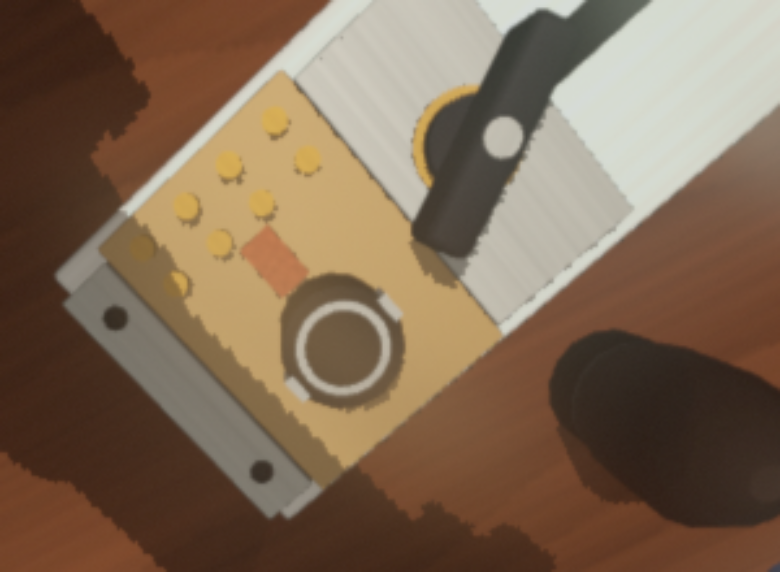

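The strict fit puts the board at holder (0.5, -59.9) mm, square and flat, with a gap of about 80.4 mm. The knob again reads about 1.17, so it springs back slightly after release. I will raise the arm, let a second pass, and check that the knob does not creep and the cup has not moved (the arm partly hid it).

Call:
drive_tool --commands '[{"tx":-0.3,"ty":0.5,"tz":1,"rx":0,"ry":0,"rz":0,"grip":-0.3},{"tx":-0.3,"ty":0.5,"tz":1,"rx":0,"ry":0,"rz":0,"grip":-0.3},{"tx":-0.3,"ty":0.5,"tz":1,"rx":0,"ry":0,"rz":0,"grip":-0.3},{"tx":-0.3,"ty":0,"tz":1,"rx":0,"ry":0,"rz":0,"grip":-0.3},{"tx":-0.3,"ty":0,"tz":1,"rx":0,"ry":0,"rz":0,"grip":-0.3},{"tx":0,"ty":0,"tz":0,"rx":0,"ry":0,"rz":0,"grip":-0.3},{"tx":0,"ty":0,"tz":0,"rx":0,"ry":0,"rz":0,"grip":-0.3},{"tx":0,"ty":0,"tz":0,"rx":0,"ry":0,"rz":0,"grip":-0.3},{"tx":0,"ty":0,"tz":0,"rx":0,"ry":0,"rz":0,"grip":-0.3}]'

```text
clock: 39.05
tcp_pos: [0.5594, 0.193, 0.2576]
orientation: [-0.778, -3.043, 0.002]
contact_force: [0.0, 0.7, 0.3]
grip_width: 0.0558
```

```bash
python3 chk.py w15; python3 - <<'E'
from h import *
for n in ["scene","side"]:
    f,W=snap(n,n+"K"); h=toH(W)
    f0=dict(np.load(n+"0.npz")); W0=cloud(f0)
    k=W[(W[...,2]>.088)&(W[...,2]<.1)&(abs(h[...,0])<.04)&(h[...,1]>-.03)&(h[...,1]<.06)]; print(n,"knob",len(k),rect(k[:,:2]))
    for nm,c,lo,hi in(("lamp",(.537,-.16),.05,.08),("cup",(.635,-.26),.015,.033),("valve",(.648,.28),.06,.12)):
        for w in(W0,W):
            p=w[(np.hypot(w[...,0]-c[0],w[...,1]-c[1])<.05)&(w[...,2]>lo)&(w[...,2]<hi)&((f["range_z"]>0))]; print("  ",nm,len(p),p.mean(0).round(4) if len(p) else "")
E
```

```text
t 39.05 tcp [0.5594 0.193  0.2576] ytool deg 61.33 tilt [-0.001 -0.001 -1.   ] F [0.  0.7 0.3] w 0.0558
board n 5017 slopes [-0.002 -0.002] z 0.0456
((557.2913208007812, 193.04974365234375), (109.82184600830078, 81.8907241821289), 13.389598846435547) in holder [ 0.00035054 -0.05997676]
knob 939 ((541.2468872070312, 258.2605285644531), (14.001543998718262, 63.82961654663086), 36.594512939453125) [-8.60345119e-05  7.17739231e-03]
fixed 1338 [-0.1191 -0.0998] x [-0.0489  0.0486]
jaw 3324 [-0.0192  0.0338] x [-0.0492  0.049 ]
t 39.1 tcp [0.5594 0.193  0.2578] ytool deg 61.33 tilt [-0.001 -0.001 -1.   ] F [-0.1  0.1 -0.5] w 0.0556
scene knob 153 ((541.648681640625, 257.3927917480469), (15.438048362731934, 62.59662628173828), 36.71656799316406)
   lamp 190 [ 0.5471 -0.1522  0.069 ]
   lamp 195 [ 0.5469 -0.1527  0.0693]
   cup 363 [ 0.6413 -0.2637  0.025 ]
   cup 345 [ 0.6454 -0.2647  0.0258]
   valve 494 [0.6594 0.279  0.0969]
   valve 486 [0.6596 0.2789 0.0967]
t 39.15 tcp [0.5595 0.1931 0.2579] ytool deg 61.34 tilt [-0.001 -0.    -1.   ] F [ 0.1 -0.6 -0.2] w 0.0556
side knob 233 ((540.6569213867188, 258.768310546875), (13.93143367767334, 63.9039306640625), 36.246009826660156)
   lamp 195 [ 0.5361 -0.1457  0.0662]
   lamp 203 [ 0.5361 -0.1459  0.0669]
   cup 234 [ 0.6326 -0.2553  0.024 ]
   cup 208 [ 0.6364 -0.2554  0.0249]
   valve 843 [0.6446 0.2901 0.0926]
   valve 845 [0.6446 0.29   0.0927]
```

View pics/sceneK.png

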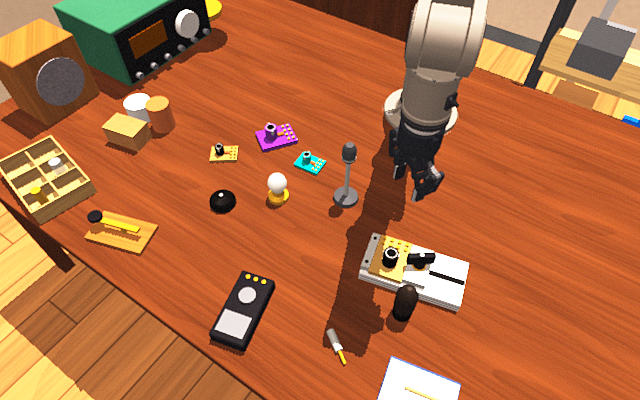

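```bash
python3 -c "
from bench import workorder
print(workorder.hand_in())"
```

```text
the job is handed in; nothing more can be done
None
```

The board is clamped in the holder and I handed the job in at about 39 s. I freed the knob, opened the jaw to about 106 mm, laid the board on the bed, pushed the jaw up snug, locked the knob and let go.

**Last checks:**
- **Board:** it lies flat at holder x ≈ +0.4 mm, y ≈ −60.0 mm, square to within about 0.2°.
- **Jaw:** the gap is about 80.4 mm.
- **Bystanders:** the valve and lamp measured unmoved to within 1 mm, and the cup's picture position is unchanged. The microphone was never touched. The cup's measured centre shifted about 4 mm, but only because the board's edge no longer falls in the measured area.
- **Robot:** the gripper is open and clear of everything.

**What disagreed:**
- **Finger length:** the finger ends sit about 40 mm short of the reported TCP. My first knob grasp closed above the knob because of this, and I allowed for it afterwards.
- **Clamp knob:** I turned it to about 1.31 rad, then re-gripped harder and turned it to about 1.36 rad. Both times it read about 1.17 rad after release. It is steady there and above the 1.1 rad limit, but with less margin than I wanted.

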